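# Charge the tumbler barrel with brass slugs

### The arm

A 6-joint arm with a two-finger parallel gripper is mounted at the origin on the work surface. World frame = base frame: x ahead of the robot, y to its left, z up, the work surface at z = 0. Lengths are in m, angles in degrees, forces in N, time in s.
With the tool pointing down it reaches from about 0.15 to 0.775 m from the base axis. Payload 6.1 kg.
Tool frame: the origin (TCP) lies at the very end of the fingers, on their centre line; the grasp point (between the pads) lies 19 mm behind it; z points along the fingers, y is the line along which they close (so a half turn about z gives the same grasp; the last joint's range is limited). The gripper opens to 85 mm and grips with 20 to 120 N. Pads are 22 mm wide; open, the fingers measure 114 mm over their backs; the gripper's body (76 mm by 85 mm) begins 54 mm behind the grasp point. The pads swing forward as they close: fully open they stand 13 mm farther back than shut.
Start: joints at [-72.651, 7.208, -2.269, 80.523, 0, 90], TCP at [0.157, -0.501, 0.231] pointing down, gripper open.
Joint ranges: [-155.77, 155.77], [-54.66, 111.73], [-72.52, 77.12], [-102.08, 115.82], [-83.92, 84.16], [-180, 180]. Speed limits (degrees/s): [136.94, 136.94, 172.46, 180, 180, 180].

### API

Orientations are given as [roll, pitch, yaw] about the fixed x, y, z axes, in that order (R = Rz(yaw) Ry(pitch) Rx(roll)).
In Python, from workcell import * gives the robot as it stands.
- The arm moves only by the tool drive_tool, never from a script. Its argument "rows" is a list of rows, each an object of numbers: "dx", "dy", "dz": the shift along the tool's x, y, z in m; "rx", "ry", "rz": the turn, a rotation vector about the tool's x, y, z in degrees. A call has 1 to 12 rows; each row is the pose to reach, as a shift and turn from the pose commanded when the call began, along the tool's axes at that moment; what a row does not reach only later rows make up. A row lasts 1/10 s, in which the tool goes at most 50 mm and 8.59 degrees, less where a joint would pass 70% of its speed; a pose out of reach is approached as far as the arm can. A call with a gripper value outside its range is refused whole. "jaw" is the finger opening in m, from 0 to 0.0854, set as the call begins (left out, the last holds). The fingers move at their own pace and stop on an object; "squeeze" is the grip in N (left out, the last holds). Time passes only in rows, so rows that repeat a pose let the fingers close. It gives the time, the measured TCP pose, the force, the opening and the grip force at its end, in the units of the state.
- observe(): the state, without advancing time (a new reading comes with each control period).
- snapshot(name): name is "side" or "top" or "wrist"; returns a dict with "image" (384x512x3 uint8, red, green, blue), "z_map" (384x512 float32, m along the optical axis (not along the pixel's ray), 0 where there is no reading), "camera_matrix" (3x3 intrinsics, pixels), "distortion" ([k1, k2, p1, p2, k3] as OpenCV has them; the pictures are not rectified), "pose" (4x4, takes a point from camera to world coordinates). Camera axes: x right, y up, looking along -z (the intrinsics and any distortion apply to the point x, -y, -z); pixel columns grow to the right and rows downward; lengths in m; the calibration is good to about 2 mm. A picture is of the moment at which its call begins.
- job_done(): hands the job in; it is judged then, once.
Trained networks look in a picture, given as the dict that the camera call returned (one of the last four; its "shot" number tells which), for a name from the list of things; names that differ only in an ending like _2 or _b are one class to them, and where a whole thing is asked for, a point or a joint stands for the part that bears it (a point fixed in the world has none). Each returns a list of dicts, best first, with "score" (0 to 1); they miss things now and then, are a little off and sometimes report something else, mostly with a low value. They report only what shows in the picture. A call takes as long as a camera call. They do not tell look-alikes from the thing itself.
- cut_out(thing, picture): "mask" (384x512 bool, what is visible of it) and "centre" ([column, row] in pixels, amid what is visible of it).
The state is a dict: "time": time; "qpos": joint angles; "qd": joint speeds; "effort": joint torques, N m; "position": TCP position; "orientation": TCP orientation; "contact_force": force on the tool from outside, world axes, zero at the start; "moment": the same for the moment, N m; "opening": finger opening in m; "finger_force": force on a finger pad.
Only numpy, scipy, OpenCV 4.12 (cv2) and the standard library are available. Lean on these libraries where they do the work, as an engineer would, in place of code of your own. Each camera call takes 0.05 s, during which the arm holds its last target. There are 200 camera calls.

### The job

Tip the seven brass slugs from the steel cup into the rubber tumbler barrel. First lift the cup out of the well in the wooden punch stand, stand it upright on the round cork pad and let go with all the slugs still in it; then take it again lower down, around the middle of its body instead of near its rim, pour all the slugs into the barrel, and stand the empty cup upright back on the pad. Leave the barrel standing where it is and do not disturb the disc cutter, the glue bottle or the hammer.

Things in the scene. Friction and masses are not known exactly. Their poses are not given: they have to be found in the camera images.
- cup: Open flared steel cup, 100 tall, outside diameter 46 at the base growing evenly to 66 at the rim, wall 3, floor 4, about 0.14 kg, its lower half filled by the slugs (0.2 kg). Origin: centre of the underside; z: its axis, towards the mouth. At the start it stands loose in the stand's well, underside 12 above the table, its top 32 sticking out above the stand's low middle.
- cup_rim (a point): Centre of the cup's mouth, 100 above its origin on the axis.
- stand: Fixed saddle-shaped wooden punch stand, 152 (its x) by 90 (its y). Its low middle (76 along x) is 80 high, with a square well 62 wide, floor 12 above the table. Shoulders 116 high (cup rim: 112) from 38 to 76 either side along x: fingers have room beside the cup only along y. Origin: centre of the underside, z up. Left or right of the pad, the barrel on the other side.
- pad: Fixed round cork pad on the table, 140 diameter, 4 thick. Origin: centre of its underside, at table height; its top is 4 above.
- barrel: Open black rubber tumbler barrel, ribbed, 80 tall, 104 outside diameter at the base, 116 at the rim, wall 5, floor 8 thick, about 0.9 kg, standing loose on the table. Origin: centre of the underside; z towards the mouth.
- barrel_mouth (a point): Centre of the barrel's mouth, 80 above its origin.
- cutter: Bystander: round steel disc cutter, 90 diameter, 43 high, with a black lever on top to 86 high. Origin: centre of the underside.
- glue: Bystander: white plastic glue bottle, 48 diameter, 110 tall. Origin: centre of the underside.
- mallet: Bystander: hammer lying on the table, 240 long along its x, head towards its +x. Origin: on its handle line at table height.
- slug1: Barrel-shaped brass slug, 17 diameter and 17 long, about 28 g, loose in the cup at the start. Origin: its centre.
- slug2: Barrel-shaped brass slug, 17 diameter and 17 long, about 28 g, loose in the cup at the start. Origin: its centre.
- slug3: Barrel-shaped brass slug, 17 diameter and 17 long, about 28 g, loose in the cup at the start. Origin: its centre.
- slug4: Barrel-shaped brass slug, 17 diameter and 17 long, about 28 g, loose in the cup at the start. Origin: its centre.
- slug5: Barrel-shaped brass slug, 17 diameter and 17 long, about 28 g, loose in the cup at the start. Origin: its centre.
- slug6: Barrel-shaped brass slug, 17 diameter and 17 long, about 28 g, loose in the cup at the start. Origin: its centre.
- slug7: Barrel-shaped brass slug, 17 diameter and 17 long, about 28 g, loose in the cup at the start. Origin: its centre.
Not all that is in view belongs to the job. What is shaped like the cup but green is not meant. Of the things that look like the pad, the middle-sized one is meant.

How it is judged:
By the outcome, as a careful person would: the job done as asked, in the order asked, and still so for the second after the job is handed in, with the robot touching nothing.
It also fails if it takes over 72 s, if anything falls off the work surface, if the arm or the gripper's body presses on something with over 40 N, if the wrist force passes 120 N, or if a joint passes its speed limit or range.

## Working session

There is one attempt and no reset: what is moved stays moved. The work goes in short steps, Python scripts to look and compute and a tool call to move; the robot and the scene stay as the last step left them, time stands still between calls to the robot, and variables do not carry over. Pictures are saved under pics/ and viewed, at most 10 in all, crops included, and the job is handed in when it is done.

Besides the shell and the picture viewer there is one more tool, called after "Emit:" by a JSON object that holds its "fn" and its "kwargs", one argument or row to a line. drive_tool: Moves the arm, as the interface text tells. Its arguments: {"type":"object","properties":{"rows":{"type":"array"},"jaw":{"type":"number"},"squeeze":{"type":"number"}},"required":["rows"]}

```bash
mkdir -p pics; ls; cat > h.py <<'E'
from workcell import *
import numpy as np, cv2
def world(s,mask_or_px):
    """pixels Nx2 (col,row) -> world pts via z_map"""
    px=np.asarray(mask_or_px,float).reshape(-1,2)
    d=s["z_map"][px[:,1].astype(int),px[:,0].astype(int)]
    u=cv2.undistortPoints(px.reshape(-1,1,2),np.array(s["camera_matrix"]),np.array(s["distortion"])).reshape(-1,2)
    c=np.c_[u[:,0]*d,-u[:,1]*d,-d,np.ones(len(d))]
    return (c@np.array(s["pose"]).T)[:,:3][d>0]
def mpts(s,m):
    r,c=np.nonzero(m); return world(s,np.c_[c,r])
def save(s,n,crop=None,k=1):
    im=s["image"][:,:,::-1]
    if crop: im=im[crop[1]:crop[3],crop[0]:crop[2]]
    cv2.imwrite("pics/"+n,cv2.resize(im,None,fx=k,fy=k))
E
python3 - <<'E'
from h import *
ims=[]
for n in("top","side"):
    s=snapshot(n); save(s,n+"1.png",k=1.5)
    print(n,np.array(s["pose"])[:3,3].round(3))
    for t in ("cup","stand","pad","barrel","cutter","glue","mallet"):
        for r in cut_out(t,s)[:4]:
            p=mpts(s,r["mask"])
            if len(p)<5: continue
            print(t,round(r["score"],2),np.round(r["centre"]),"lo",np.percentile(p,2,0).round(3),"hi",np.percentile(p,98,0).round(3))
print(observe())
E
```

```text
pics
top [ 0.323 -0.026  1.298]
cup 0.97 [298. 138.] lo [ 0.627 -0.185  0.001] hi [ 0.689 -0.129  0.102]
cup 0.65 [336. 173.] lo [ 0.52  -0.282  0.015] hi [ 0.579 -0.221  0.115]
stand 0.89 [329. 187.] lo [ 0.468 -0.305  0.012] hi [ 0.624 -0.191  0.12 ]
pad 0.9 [248. 183.] lo [ 0.479 -0.068 -0.001] hi [0.605 0.059 0.01 ]
pad 0.67 [291. 229.] lo [ 0.357 -0.165 -0.002] hi [ 0.445 -0.077  0.008]
pad 0.65 [225. 253.] lo [ 0.254 -0.027 -0.   ] hi [0.418 0.136 0.011]
barrel 0.89 [148. 200.] lo [0.437 0.221 0.004] hi [0.541 0.326 0.083]
cutter 0.57 [202. 110.] lo [0.714 0.085 0.001] hi [0.807 0.168 0.083]
glue 0.7 [279. 108.] lo [ 0.734 -0.125  0.012] hi [ 0.767 -0.085  0.113]
mallet 0.91 [366. 276.] lo [ 0.229 -0.437 -0.002] hi [ 0.303 -0.207  0.03 ]
side [0.333 0.639 0.625]
cup 0.86 [258. 148.] lo [ 0.52  -0.282  0.08 ] hi [ 0.578 -0.218  0.111]
cup 0.68 [219. 177.] lo [ 0.626 -0.188  0.003] hi [ 0.686 -0.126  0.099]
stand 0.77 [257. 166.] lo [ 0.467 -0.299  0.001] hi [ 0.629 -0.189  0.116]
pad 0.82 [240. 234.] lo [ 0.478 -0.068  0.001] hi [0.604 0.06  0.007]
pad 0.82 [304. 208.] lo [ 0.35
[... 673 characters left out ...]
] hi [0.603 0.06  0.007]
{'time': 0.8, 'qpos': array([-7.26514382e+01,  7.20732940e+00, -2.26799282e+00,  8.05240664e+01,
       -3.41441529e-04,  9.00010400e+01]), 'qd': array([-0.0337195 ,  0.0386036 , -0.00033587,  0.06036648,  0.00123783,
       -0.0255    ]), 'effort': array([-2.92560704e-03, -4.35642743e+01,  3.53071225e+01,  6.44695829e-04,
       -9.11406187e-05,  1.68021876e-05]), 'position': array([ 0.1565407 , -0.50110396,  0.23130628]), 'orientation': array([1.79999389e+02, 3.41430431e-04, 1.73475218e+01]), 'contact_force': array([-0.56534927, -0.0139202 , -0.16107827]), 'moment': array([ 0.02120193, -0.02599325,  0.01124363]), 'finger_force': 0.0, 'opening': 0.08526578082995025}
```

View pics/top1.png

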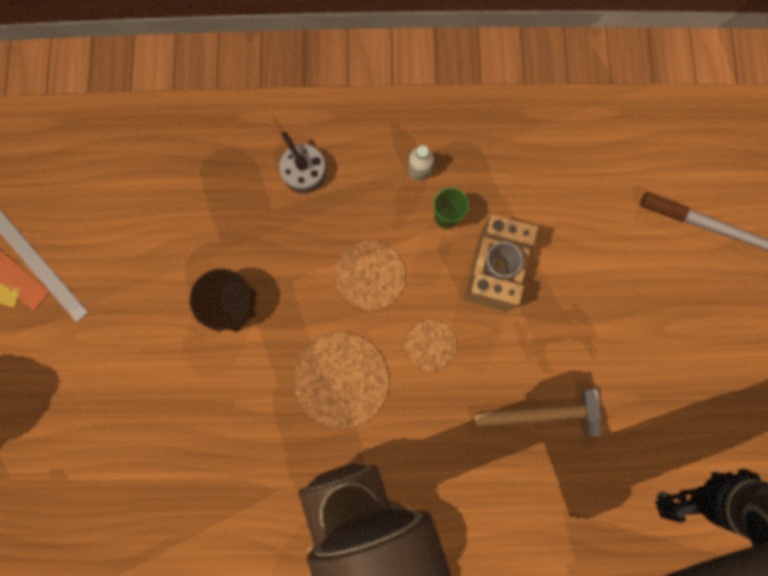

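View pics/side1.png

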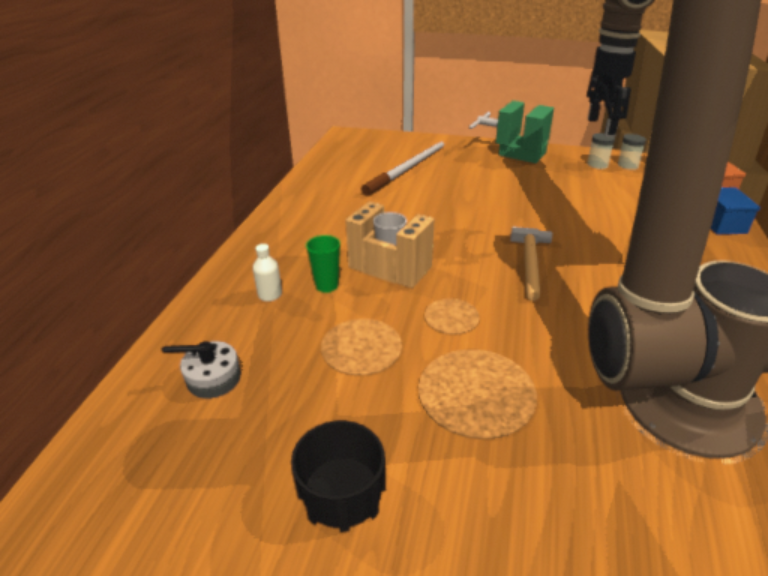

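Candidates: steel cup in stand (top 336,173) vs. green cup (298,138) → steel one. Pads at (248,183) ≈ 140 mm, (291,229) ≈ 100 mm, (225,253) ≈ 180 mm → (248,183). Now finer measurement.

```bash
cat >> h.py <<'E'
from scipy.optimize import least_squares
def circ(p,r=None):
    p=p[:,:2]; c0=(p.max(0)+p.min(0))/2
    f=(lambda v: np.hypot(*(p-v[:2]).T)-(v[2] if r is None else r))
    return least_squares(f,[*c0,.05][:3 if r is None else 2],loss="soft_l1",f_scale=.002).x
E
python3 - <<'E'
from h import *
for n in("top","side"):
    s=snapshot(n)
    st=mpts(s,cut_out("stand",s)[0]["mask"])
    q=st[(st[:,2]>.108)&(st[:,2]<.128)]
    r=cv2.minAreaRect((q[:,:2]*1000).astype(np.float32)); print(n,"stand top z",np.median(q[:,2]).round(4),r, len(q))
    for t in("cup","pad","barrel"):
        for r in cut_out(t,s)[:3]:
            p=mpts(s,r["mask"]); zt=np.percentile(p[:,2],97)
            m=r["mask"].astype(np.uint8); cs,_=cv2.findContours(m,0,1); c=max(cs,key=len).reshape(-1,2)
            q=p[p[:,2]>zt-.008]
            if t=="pad": h=cv2.convexHull((p[:,:2]*1e3).astype(np.float32)).reshape(-1,2)/1e3; q=h
            print(n,t,round(r["score"],2),np.round(r["centre"]),"ztop",zt.round(4),"median z",np.median(p[:,2]).round(4),"circ",circ(q).round(4))
s=snapshot("side"); save(s,"crop.png",(200,100,340,220),4)
E
```

```text
top stand top z 0.1164 ((548.912109375, -249.6651611328125), (88.60035705566406, 151.15284729003906), 73.69314575195312) 890
top cup 0.73 [300. 136.] ztop 0.1017 median z 0.0566 circ [ 0.6567 -0.157   0.0309]
top cup 0.67 [335. 172.] ztop 0.1142 median z 0.077 circ [ 0.5494 -0.251   0.031 ]
top pad 0.97 [224. 252.] ztop 0.0103 median z 0.0053 circ [0.3367 0.0553 0.0916]
top pad 0.73 [292. 232.] ztop 0.0081 median z 0.003 circ [ 0.4017 -0.1193  0.0486]
top pad 0.6 [249. 179.] ztop 0.0092 median z 0.0042 circ [ 0.5427 -0.0047  0.0686]
top barrel 0.61 [150. 199.] ztop 0.0818 median z 0.0137 circ [0.4889 0.2746 0.0545]
side stand top z 0.1146 ((548.4002075195312, -248.9167938232422), (90.97154235839844, 153.1637725830078), 73.2556381225586) 461
side cup 0.81 [256. 153.] ztop 0.1117 median z 0.0988 circ [ 0.5486 -0.2494  0.0309]
side cup 0.67 [218. 173.] ztop 0.0988 median z 0.0717 circ [ 0.656  -0.1562  0.031 ]
side pad 0.77 [319. 264.] ztop 0.007 median z 0.0049 circ [0.3362 0.0546 0.0922]
side pad 0.63 [303. 209.] ztop 0.0056 median z 0.0034 circ [ 0.401  -0.1212  0.0504]
side pad 0.62 [241. 231.] ztop 0.0066 median z 0.0045 circ [ 0.542  -0.0071  0.0712]
side barrel 0.67 [226. 317.] ztop 0.0799 median z 0.0395 circ [0.4877 0.2762 0.0547]
```

View pics/crop.png

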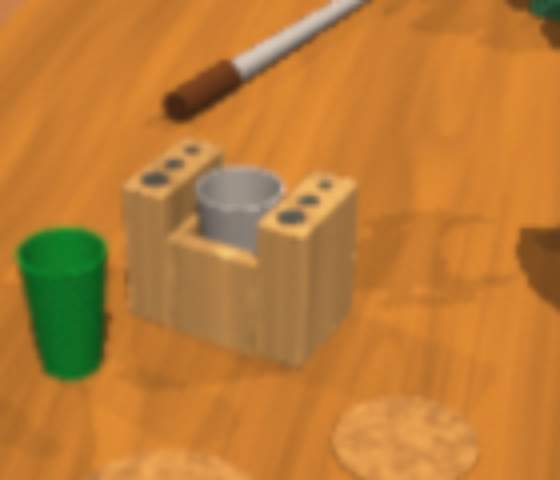

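```bash
cat >> h.py <<'E'
from scipy.spatial.transform import Rotation as Ro
def R(rpy): return Ro.from_euler("xyz",rpy,degrees=True)
def delta(pos,rot,o=None):
    o=o or observe(); R0=R(o["orientation"])
    d=R0.inv().apply(np.asarray(pos)-o["position"])*1000; w=(R0.inv()*rot).as_rotvec(degrees=True)
    print("mm",d.round(1),"deg",w.round(2),"from",o["position"].round(4),o["orientation"].round(2))
E
python3 - <<'E'
from h import *
delta([.549,-.25,.20],R([180,0,-16.5]))
E
```

```text
mm [ 449.5 -122.7   31.3] deg [ 0.   -0.   33.85] from [ 0.1565 -0.5011  0.2313] [180.     0.    17.35]
```

Emit:
{"fn": "drive_tool", "kwargs": {
  "rows": [
    {"dx":0.05,"dy":-0.014,"rz":4},
    {"dx":0.1,"dy":-0.027,"rz":8},
    {"dx":0.15,"dy":-0.041,"rz":12},
    {"dx":0.2,"dy":-0.055,"rz":16},
    {"dx":0.25,"dy":-0.068,"rz":20},
    {"dx":0.3,"dy":-0.082,"rz":24},
    {"dx":0.35,"dy":-0.096,"rz":28},
    {"dx":0.4,"dy":-0.109,"dz":0.01,"rz":32},
    {"dx":0.43,"dy":-0.118,"dz":0.02,"rz":33.85},
    {"dx":0.4495,"dy":-0.1227,"dz":0.031,"rz":33.85},
    {"dx":0.4495,"dy":-0.1227,"dz":0.031,"rz":33.85},
    {"dx":0.4495,"dy":-0.1227,"dz":0.031,"rz":33.85}
  ],
  "jaw": 0.0854
}}

```text
validation failed for argument at $.ro...
```

```bash
python3 - <<'E'
from h import *
s=snapshot("wrist"); save(s,"w1.png",k=1.5)
print(np.array(s["pose"]).round(3).tolist())
for t in("cup","stand"):
    for r in cut_out(t,s)[:3]:
        p=mpts(s,r["mask"]); 
        if len(p)<20: continue
        zt=np.percentile(p[:,2],97)
        q=p[p[:,2]>zt-.008]
        print(t,round(r["score"],2),np.round(r["centre"]),"ztop",zt.round(4),"circ",circ(q).round(4))
        if t=="stand": print(cv2.minAreaRect((q[:,:2]*1000).astype(np.float32)))
delta([.549,-.25,.086],R([180,0,-16.5]))
print(observe()["qpos"].round(1))
E
```

```text
[[0.298, 0.921, 0.25, 0.22], [-0.955, 0.288, 0.077, -0.481], [-0.001, -0.261, 0.965, 0.374], [0.0, 0.0, 0.0, 1.0]]
mm [ 449.5 -122.7  145.3] deg [ 0.    0.   33.85] from [ 0.1565 -0.5011  0.2313] [-180.      0.     17.35]
[-72.7   7.2  -2.3  80.5  -0.   90. ]
```

View pics/w1.png

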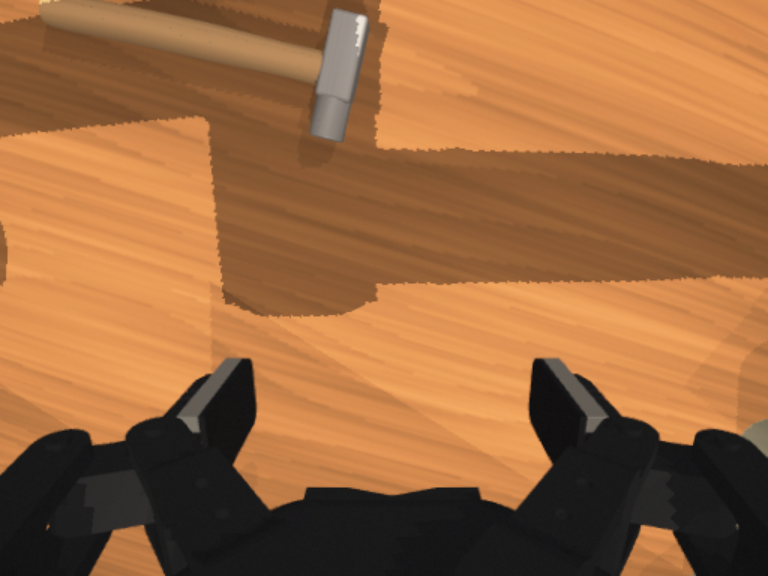

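The picture shows only the hammer (head ~340,75) and the fingers: the arm did not move because the call was refused. Rows probably need all six keys.

Emit:
{"fn": "drive_tool", "kwargs": {
  "rows": [
    {"dx":0.05,"dy":-0.014,"dz":0,"rx":0,"ry":0,"rz":4},
    {"dx":0.1,"dy":-0.027,"dz":0,"rx":0,"ry":0,"rz":8},
    {"dx":0.15,"dy":-0.041,"dz":0,"rx":0,"ry":0,"rz":12},
    {"dx":0.2,"dy":-0.055,"dz":0,"rx":0,"ry":0,"rz":16},
    {"dx":0.25,"dy":-0.068,"dz":0,"rx":0,"ry":0,"rz":20},
    {"dx":0.3,"dy":-0.082,"dz":0,"rx":0,"ry":0,"rz":24},
    {"dx":0.35,"dy":-0.096,"dz":0,"rx":0,"ry":0,"rz":28},
    {"dx":0.4,"dy":-0.109,"dz":0.01,"rx":0,"ry":0,"rz":32},
    {"dx":0.43,"dy":-0.118,"dz":0.02,"rx":0,"ry":0,"rz":33.85},
    {"dx":0.4495,"dy":-0.1227,"dz":0.031,"rx":0,"ry":0,"rz":33.85},
    {"dx":0.4495,"dy":-0.1227,"dz":0.031,"rx":0,"ry":0,"rz":33.85},
    {"dx":0.4495,"dy":-0.1227,"dz":0.031,"rx":0,"ry":0,"rz":33.85}
  ],
  "jaw": 0.0854
}}

```text
time: 2.7
position: [0.5485, -0.25, 0.1998]
orientation: [180.0, 0.1, -16.5]
contact_force: [-1.2, 0.0, -0.4]
opening: 0.0855
finger_force: 0.0
```

```bash
python3 - <<'E'
from h import *
s=snapshot("wrist"); save(s,"w2.png",k=1.5)
for t in("cup","stand"):
    for r in cut_out(t,s)[:3]:
        p=mpts(s,r["mask"]); 
        if len(p)<20: continue
        zt=np.percentile(p[:,2],97)
        q=p[p[:,2]>zt-.006]
        print(t,round(r["score"],2),np.round(r["centre"]),"ztop",zt.round(4),"circ",circ(q).round(4))
        if t=="stand": print(cv2.minAreaRect((q[:,:2]*1000).astype(np.float32)))
delta([.549,-.25,.086],R([180,0,-16.5]))
print(observe()["qpos"].round(1))
E
```

```text
cup 0.81 [260. 196.] ztop 0.1127 circ [ 0.5499 -0.2513  0.0308]
cup 0.59 [117.  96.] ztop 0.1006 circ [ 0.6565 -0.1585  0.0308]
stand 0.62 [270. 149.] ztop 0.1178 circ [ 0.551  -0.2514  0.0616]
((550.0206298828125, -250.97360229492188), (90.24674987792969, 151.08274841308594), 73.73013305664062)
mm [  0.4  -1.3 115.2] deg [ 0.02 -0.05 -0.1 ] from [ 0.5481 -0.2511  0.2012] [ 1.7998e+02 -5.0000e-02 -1.6600e+01]
[-24.6  15.8   4.5  78.7  -0.  172. ]
```

View pics/w2.png

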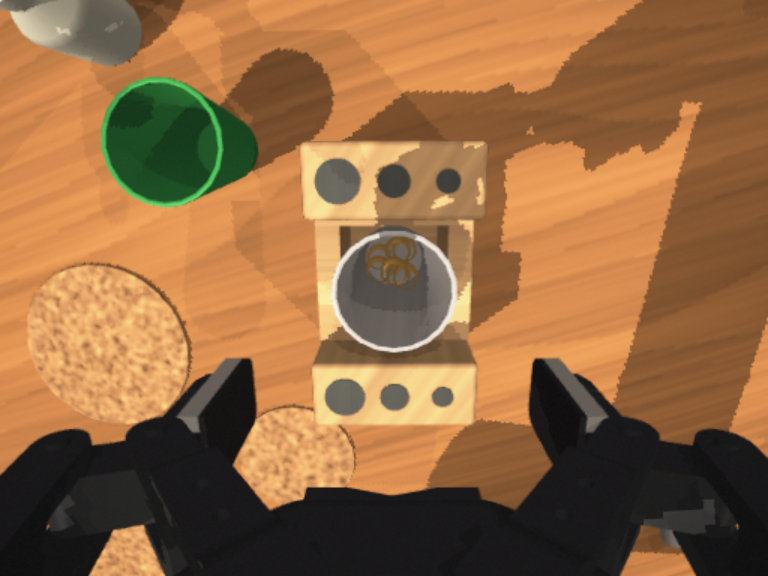

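The wrist view shows the steel cup with slugs at (395,290) between the shoulders, with the fingers left and right of it along the stand's y. I'll check the real fingertip height when open.

```bash
python3 - <<'E'
from h import *
s=snapshot("wrist"); o=observe()
g=np.array([(c,r) for r in range(236,300,2) for c in list(range(110,172))+list(range(350,400))])
p=world(s,g); l=R(o["orientation"]).inv().apply(p-o["position"])
f=l[l[:,2]<.03]
print("n",len(f)); 
for sgn in(-1,1):
    q=f[f[:,1]*sgn>0]; q=q[q[:,2]>-.06]; print(sgn,"tip z(tool)",np.sort(q[:,2])[-5:].round(4),"inner y",np.sort(np.abs(q[:,1]))[:3].round(4)); t=q[q[:,2]>q[:,2].max()-.004]; print(" x range",t[:,0].min().round(3),t[:,0].max().round(3))
delta([.5494,-.2508,.083],R([180,0,-16.4]))
E
```

```text
n 2635
-1 tip z(tool) [-0.0135 -0.0135 -0.0134 -0.0131 -0.0131] inner y [0.0421 0.0423 0.0423]
 x range -0.01 0.011
1 tip z(tool) [-0.0137 -0.0135 -0.0133 -0.0132 -0.0122] inner y [0.0413 0.0414 0.0415]
 x range -0.01 0.01
mm [  0.9  -0.7 118.3] deg [ 0.02 -0.07 -0.21] from [ 0.5482 -0.2511  0.2013] [ 1.7998e+02 -7.0000e-02 -1.6610e+01]
```

Emit:
{"fn": "drive_tool", "kwargs": {
  "rows": [
    {"dx":0.001,"dy":-0.0007,"dz":0.03,"rx":0,"ry":0,"rz":0},
    {"dx":0.001,"dy":-0.0007,"dz":0.06,"rx":0,"ry":0,"rz":0},
    {"dx":0.001,"dy":-0.0007,"dz":0.085,"rx":0,"ry":0,"rz":0},
    {"dx":0.001,"dy":-0.0007,"dz":0.105,"rx":0,"ry":0,"rz":0},
    {"dx":0.001,"dy":-0.0007,"dz":0.115,"rx":0,"ry":0,"rz":0},
    {"dx":0.001,"dy":-0.0007,"dz":0.123,"rx":0,"ry":0,"rz":0},
    {"dx":0.001,"dy":-0.0007,"dz":0.123,"rx":0,"ry":0,"rz":0},
    {"dx":0.001,"dy":-0.0007,"dz":0.123,"rx":0,"ry":0,"rz":0}
  ]
}}

```text
time: 3.7
position: [0.5506, -0.25, 0.0783]
orientation: [180.0, -0.1, -16.5]
contact_force: [0.8, 1.1, -0.5]
opening: 0.0853
finger_force: 0.0
```

Emit:
{"fn": "drive_tool", "kwargs": {
  "rows": [
    {"dx":0,"dy":0,"dz":0,"rx":0,"ry":0,"rz":0},
    {"dx":0,"dy":0,"dz":0,"rx":0,"ry":0,"rz":0},
    {"dx":0,"dy":0,"dz":0,"rx":0,"ry":0,"rz":0},
    {"dx":0,"dy":0,"dz":0,"rx":0,"ry":0,"rz":0},
    {"dx":0,"dy":0,"dz":0,"rx":0,"ry":0,"rz":0},
    {"dx":0,"dy":0,"dz":0,"rx":0,"ry":0,"rz":0}
  ],
  "jaw": 0.05,
  "squeeze": 50
}}

```text
time: 4.3
position: [0.551, -0.25, 0.0788]
orientation: [180.0, -0.1, -16.5]
contact_force: [0.1, -0.3, 5.5]
opening: 0.0624
finger_force: 54.4
```

Emit:
{"fn": "drive_tool", "kwargs": {
  "rows": [
    {"dx":0,"dy":0,"dz":-0.003,"rx":0,"ry":0,"rz":0},
    {"dx":0,"dy":0,"dz":-0.01,"rx":0,"ry":0,"rz":0},
    {"dx":0,"dy":0,"dz":-0.022,"rx":0,"ry":0,"rz":0},
    {"dx":0,"dy":0,"dz":-0.036,"rx":0,"ry":0,"rz":0},
    {"dx":0,"dy":0,"dz":-0.05,"rx":0,"ry":0,"rz":0},
    {"dx":0,"dy":0,"dz":-0.065,"rx":0,"ry":0,"rz":0},
    {"dx":0,"dy":0,"dz":-0.08,"rx":0,"ry":0,"rz":0},
    {"dx":0,"dy":0,"dz":-0.095,"rx":0,"ry":0,"rz":0},
    {"dx":0,"dy":0,"dz":-0.11,"rx":0,"ry":0,"rz":0},
    {"dx":0,"dy":0,"dz":-0.12,"rx":0,"ry":0,"rz":0},
    {"dx":0,"dy":0,"dz":-0.127,"rx":0,"ry":0,"rz":0},
    {"dx":0,"dy":0,"dz":-0.13,"rx":0,"ry":0,"rz":0}
  ]
}}

```text
time: 5.5
position: [0.5504, -0.2497, 0.2083]
orientation: [180.0, -0.1, -16.5]
contact_force: [0.3, 0.2, -3.6]
opening: 0.0629
finger_force: 55.7
```

```bash
python3 - <<'E'
from h import *
o=observe(); print(o["finger_force"],o["opening"],o["contact_force"].round(1))
s=snapshot("side"); save(s,"s2.png",(160,40,360,190),3)
for r in cut_out("cup",s)[:2]:
    p=mpts(s,r["mask"]); print(round(r["score"],2),np.round(r["centre"]),np.percentile(p,2,0).round(3),np.percentile(p,98,0).round(3))
delta([.5425,-.006,.2085],R([180,0,-16.5]))
E
```

```text
55.67269831371959 0.06294017931102945 [ 0.3  0.2 -3.6]
0.86 [262. 121.] [ 0.519 -0.28   0.143] [ 0.569 -0.218  0.242]
0.6 [217. 176.] [ 0.627 -0.238  0.001] [ 0.686 -0.126  0.099]
mm [ -76.6 -231.4   -1.1] deg [ 0.   -0.01 -0.  ] from [ 0.5502 -0.2496  0.2075] [ 1.80e+02 -1.00e-02 -1.65e+01]
```

View pics/s2.png

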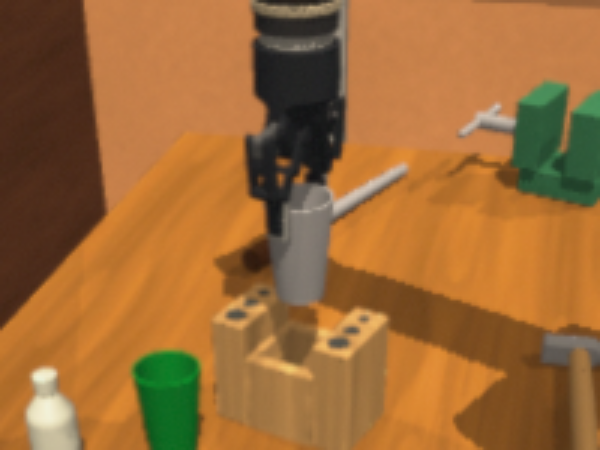

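Emit:
{"fn": "drive_tool", "kwargs": {
  "rows": [
    {"dx":-0.0023,"dy":-0.007,"dz":0,"rx":0,"ry":0,"rz":-0.8},
    {"dx":-0.0077,"dy":-0.023,"dz":0,"rx":0,"ry":0,"rz":-2.6},
    {"dx":-0.0153,"dy":-0.046,"dz":0,"rx":0,"ry":0,"rz":-5.3},
    {"dx":-0.023,"dy":-0.069,"dz":0,"rx":0,"ry":0,"rz":-8},
    {"dx":-0.032,"dy":-0.097,"dz":0,"rx":0,"ry":0,"rz":-11},
    {"dx":-0.041,"dy":-0.125,"dz":0,"rx":0,"ry":0,"rz":-14},
    {"dx":-0.0505,"dy":-0.153,"dz":0,"rx":0,"ry":0,"rz":-17},
    {"dx":-0.059,"dy":-0.178,"dz":0,"rx":0,"ry":0,"rz":-20},
    {"dx":-0.0666,"dy":-0.201,"dz":0,"rx":0,"ry":0,"rz":-23},
    {"dx":-0.072,"dy":-0.218,"dz":0,"rx":0,"ry":0,"rz":-25},
    {"dx":-0.075,"dy":-0.227,"dz":0,"rx":0,"ry":0,"rz":-26.5},
    {"dx":-0.0766,"dy":-0.2314,"dz":0,"rx":0,"ry":0,"rz":-26.5}
  ]
}}

```text
time: 6.8
position: [0.5419, -0.0045, 0.2071]
orientation: [-180.0, 0.0, 10.1]
contact_force: [0.5, -1.3, -3.5]
opening: 0.0625
finger_force: 55.8
```

```bash
python3 - <<'E'
from h import *
o=observe(); print(o["finger_force"],o["opening"],o["contact_force"].round(1),o["qpos"].round(1))
for n in("side","top"):
  s=snapshot(n)
  for r in cut_out("cup",s)[:2]:
    p=mpts(s,r["mask"]); print(n,round(r["score"],2),np.round(r["centre"]),np.percentile(p,1,0).round(3),np.percentile(p,99,0).round(3), np.sort(p[:,2])[:5].round(4))
delta([.5425,-.006,.0785],R([180,0,10]))
E
```

```text
55.80926743685268 0.06247687642566963 [ 0.5 -1.3 -3.5] [ -0.5   9.1  -3.1  77.8   0.  169.4]
side 0.87 [217. 175.] [ 0.627 -0.188  0.002] [ 0.687 -0.125  0.1  ] [-0.0005  0.0014  0.0015  0.0016  0.0016]
side 0.56 [240. 171.] [ 0.509 -0.211  0.061] [0.572 0.026 0.24 ] [-0.0015  0.0015  0.0033  0.0215  0.0421]
top 0.83 [300. 137.] [ 0.626 -0.188  0.001] [ 0.688 -0.127  0.104] [-0.0048 -0.0026 -0.001  -0.0004  0.0002]
top 0.17 [148. 200.] [0.435 0.221 0.003] [0.542 0.329 0.084] [-0.0013 -0.0006  0.0003  0.0028  0.0029]
mm [  0.2  -0.3 128.7] deg [ 0.01  0.02 -0.04] from [ 0.5424 -0.0063  0.2072] [1.7999e+02 2.0000e-02 9.9600e+00]
```

Emit:
{"fn": "drive_tool", "kwargs": {
  "rows": [
    {"dx":0,"dy":0,"dz":0.005,"rx":0,"ry":0,"rz":0},
    {"dx":0,"dy":0,"dz":0.018,"rx":0,"ry":0,"rz":0},
    {"dx":0,"dy":0,"dz":0.036,"rx":0,"ry":0,"rz":0},
    {"dx":0,"dy":0,"dz":0.056,"rx":0,"ry":0,"rz":0},
    {"dx":0,"dy":0,"dz":0.076,"rx":0,"ry":0,"rz":0},
    {"dx":0,"dy":0,"dz":0.094,"rx":0,"ry":0,"rz":0},
    {"dx":0,"dy":0,"dz":0.108,"rx":0,"ry":0,"rz":0},
    {"dx":0,"dy":0,"dz":0.118,"rx":0,"ry":0,"rz":0},
    {"dx":0,"dy":0,"dz":0.125,"rx":0,"ry":0,"rz":0},
    {"dx":0,"dy":0,"dz":0.129,"rx":0,"ry":0,"rz":0},
    {"dx":0,"dy":0,"dz":0.132,"rx":0,"ry":0,"rz":0},
    {"dx":0,"dy":0,"dz":0.133,"rx":0,"ry":0,"rz":0}
  ]
}}

```text
time: 8.2
position: [0.5427, -0.006, 0.0744]
orientation: [180.0, -0.0, 10.0]
contact_force: [0.3, 0.1, -3.3]
opening: 0.0625
finger_force: 55.8
```

Emit:
{"fn": "drive_tool", "kwargs": {
  "rows": [
    {"dx":0,"dy":0,"dz":0.001,"rx":0,"ry":0,"rz":0},
    {"dx":0,"dy":0,"dz":0.002,"rx":0,"ry":0,"rz":0},
    {"dx":0,"dy":0,"dz":0.002,"rx":0,"ry":0,"rz":0}
  ]
}}

```text
time: 8.5
position: [0.5426, -0.0059, 0.0725]
orientation: [180.0, -0.0, 10.0]
contact_force: [0.2, -0.8, -3.6]
opening: 0.063
finger_force: 55.8
```

Emit:
{"fn": "drive_tool", "kwargs": {
  "rows": [
    {"dx":0,"dy":0,"dz":0.001,"rx":0,"ry":0,"rz":0},
    {"dx":0,"dy":0,"dz":0.002,"rx":0,"ry":0,"rz":0},
    {"dx":0,"dy":0,"dz":0.002,"rx":0,"ry":0,"rz":0}
  ]
}}

```text
time: 8.8
position: [0.5428, -0.0059, 0.0708]
orientation: [180.0, -0.1, 10.0]
contact_force: [-0.9, -0.1, 1.2]
opening: 0.0626
finger_force: 56.1
```

Emit:
{"fn": "drive_tool", "kwargs": {
  "rows": [
    {"dx":0,"dy":0,"dz":0,"rx":0,"ry":0,"rz":0},
    {"dx":0,"dy":0,"dz":0,"rx":0,"ry":0,"rz":0},
    {"dx":0,"dy":0,"dz":0,"rx":0,"ry":0,"rz":0},
    {"dx":0,"dy":0,"dz":0,"rx":0,"ry":0,"rz":0},
    {"dx":0,"dy":0,"dz":0,"rx":0,"ry":0,"rz":0}
  ],
  "jaw": 0.0854
}}

```text
time: 9.3
position: [0.5425, -0.0059, 0.0703]
orientation: [180.0, -0.0, 10.0]
contact_force: [0.1, -0.1, 0.3]
opening: 0.0854
finger_force: 0.0
```

Emit:
{"fn": "drive_tool", "kwargs": {
  "rows": [
    {"dx":0,"dy":0,"dz":-0.01,"rx":0,"ry":0,"rz":0},
    {"dx":0,"dy":0,"dz":-0.04,"rx":0,"ry":0,"rz":0},
    {"dx":0,"dy":0,"dz":-0.08,"rx":0,"ry":0,"rz":0},
    {"dx":0,"dy":0,"dz":-0.12,"rx":0,"ry":0,"rz":0},
    {"dx":0,"dy":0,"dz":-0.15,"rx":0,"ry":0,"rz":0},
    {"dx":0,"dy":0,"dz":-0.15,"rx":0,"ry":0,"rz":0}
  ]
}}

```text
time: 9.9
position: [0.5445, -0.006, 0.226]
orientation: [179.9, -0.5, 10.0]
contact_force: [0.3, -0.3, 0.3]
opening: 0.0857
finger_force: 0.0
```

```bash
python3 - <<'E'
from h import *
o=observe(); print(o["position"],o["qpos"].round(1))
for n in("side","wrist"):
  s=snapshot(n); save(s,n+"3.png")
  for r in cut_out("cup",s)[:3]:
    p=mpts(s,r["mask"]); 
    if len(p)<20: continue
    zt=np.percentile(p[:,2],97); zl=np.percentile(p[:,2],1)
    print(n,round(r["score"],2),np.round(r["centre"]),zt.round(4),zl.round(4),circ(p[p[:,2]>zt-.006]).round(4))
    if n=="side":  # axis verticality
        for a in(.02,.04,.06,.08,.1):
            q=p[abs(p[:,2]-a)<.006]
            if len(q)>8: print("  ",a,circ(q,.023+.1*(a-.004)).round(4))
E
```

```text
[ 0.54445528 -0.00597578  0.22601378] [ -0.6   8.9  -0.9  79.7  -0.  169.4]
side 0.89 [216. 176.] 0.0986 0.0041 [ 0.6559 -0.1559  0.0308]
   0.02 [ 0.6568 -0.1593]
   0.04 [ 0.657  -0.1592]
   0.06 [ 0.657  -0.1589]
   0.08 [ 0.657  -0.1568]
   0.1 [ 0.656  -0.1557]
side 0.86 [239. 209.] 0.1049 0.0057 [ 0.5416 -0.0074  0.031 ]
   0.02 [ 0.542  -0.0091]
   0.04 [ 0.5423 -0.0091]
   0.06 [ 0.542  -0.0089]
   0.08 [ 0.5415 -0.0072]
   0.1 [ 0.5416 -0.0074]
wrist 0.91 [451.  89.] 0.1005 0.0 [ 0.6565 -0.1566  0.0309]
```

View pics/side3.png

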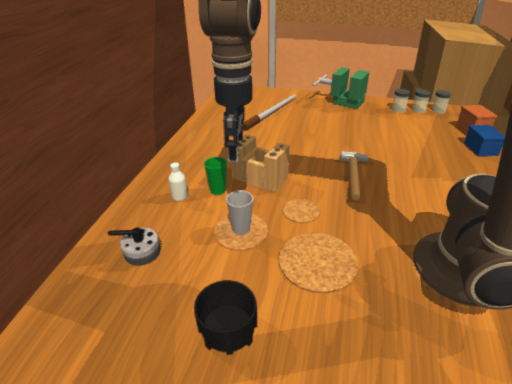

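Cup stands upright on the pad at side pixel (240,212), slugs inside presumably; gripper clear. Now plan a near-horizontal regrasp and pour, checking wrist joint angles with a small model.

```bash
cat > plan.py <<'E'
from h import *
def tool(yaw,al,roll=0):
    """tool heading yaw, pitched down al, y horizontal, x up; cup then rolled by `roll` deg to the left about the horizontal heading"""
    c=Ro.from_euler("z",yaw,degrees=True)
    F=c*Ro.from_euler("y",al,degrees=True)
    M=Ro.from_matrix(np.array([[0,0,1],[0,-1,0],[1,0,0]]).astype(float))  # x=Fz,y=-Fy,z=Fx
    u=c.apply([1,0,0])
    return Ro.from_rotvec(-roll*u,degrees=True)*F*M
def wrist(g,Rt,T):
    w=np.asarray(g)-(T-.019)*Rt.apply([0,0,1]); j1=np.degrees(np.arctan2(w[1],w[0]))
    A=Ro.from_euler("z",-j1,degrees=True)*Rt; z=A.apply([0,0,1])
    # A=Ry(th)Rz(j5)M0Rz(j6)
    j5=np.degrees(np.arcsin(z[1])); th=np.degrees(np.arctan2(-z[2],z[0]))
    B=(Ro.from_euler("y",th,degrees=True)*Ro.from_euler("z",j5,degrees=True)).inv()*A
    m=B.as_matrix(); # B=M0*Rz(j6), M0: x=-Fz,y=Fy
    j6=np.degrees(np.arctan2(m[1,0],-m[2,0]))
    return w.round(3),np.round([j1,th,j5,j6%360],1)
E
python3 - <<'E'
from plan import *
for yaw in(-15,-8,0,8,15):
  for al in (15,25): print(yaw,al,*wrist([.542,-.007,.054],tool(yaw,al),.25),*wrist([.542,-.007,.054],tool(yaw,al),.2)[1:])
print()
b=np.array([.488,.2755,0])
for yaw in(10,20,30):
  n=np.array([-np.sin(np.radians(yaw)),np.cos(np.radians(yaw)),0])
  for ph in(0,60,90,130,150):
    print(yaw,ph,*wrist(b-.045*n+[0,0,.17],tool(yaw,20,ph),.25))
E
```

```text
-15 15 [0.326 0.051 0.114] [  8.8  16.3 -23.  186.5] [  5.9  16.  -20.1 185.6]
-15 25 [0.34  0.047 0.152] [  7.9  26.8 -20.7 190.1] [  5.3  26.4 -18.3 188.9]
-8 15 [0.321 0.024 0.114] [  4.3  15.3 -11.9 183.2] [  2.7  15.3 -10.3 182.8]
-8 25 [0.335 0.022 0.152] [  3.8  25.5 -10.7 185. ] [  2.4  25.4  -9.4 184.4]
0 15 [ 0.319 -0.007  0.114] [ -1.3  15.    1.2 179.7] [ -1.1  15.    1.1 179.7]
0 25 [ 0.333 -0.007  0.152] [ -1.2  25.    1.1 179.5] [ -1.1  25.    1.  179.6]
8 15 [ 0.321 -0.038  0.114] [ -6.8  15.5  14.2 176.1] [ -4.9  15.4  12.4 176.6]
8 25 [ 0.335 -0.036  0.152] [ -6.2  25.7  12.8 173.9] [ -4.5  25.5  11.3 174.7]
15 15 [ 0.326 -0.065  0.114] [-11.2  16.6  25.3 172.7] [ -8.   16.2  22.1 173.7]
15 25 [ 0.34  -0.061  0.152] [-10.2  27.3  22.7 168.7] [ -7.3  26.8  20.2 170.1]

10 0 [0.282 0.193 0.249] [ 34.5  21.8 -22.9 188.8]
10 60 [0.27  0.261 0.21 ] [ 44.   15.6 -50.4 130.6]
10 90 [0.268 0.271 0.17 ] [ 45.3  -0.  -55.3  90. ]
10 130 [0.272 0.253 0.119] [ 43.  -18.8 -47.   37.8]
10 150 [0.275 0.232 0.102] [ 40.2 -22.2 -38.3  17.4]
20 0 [0.299 0.159 0.249] [ 28.   20.2  -7.5 182.7]
20 60 [0.276 0.223 0.21 ] [ 39.   12.2 -35.8 125.7]
20 90 [0.272 0.233 0.17 ] [ 40.6  -0.  -40.6  90. ]
20 130 [0.279 0.216 0.119] [ 37.8 -15.1 -32.4  43.5]
20 150 [0.286 0.196 0.102] [ 34.4 -18.9 -23.6  23.8]
30 0 [0.323 0.128 0.249] [ 21.6  20.2   7.8 177.1]
30 60 [0.288 0.187 0.21 ] [ 33.   10.5 -20.2 122.1]
30 90 [0.283 0.196 0.17 ] [ 34.8   0.  -24.8  90. ]
30 130 [0.292 0.18  0.119] [ 31.7 -13.3 -16.8  47.8]
30 150 [0.303 0.162 0.102] [ 28.2 -17.4  -8.1  29. ]
```

```bash
cat >> plan.py <<'E'
E
python3 - <<'E'
from plan import *
Rg=tool(10,20); tz=Rg.apply([0,0,1]); g=np.array([.542,-.007,.054]); f=g+.024*tz
print(f, f-.13*tz)
delta([.40,-.032,.20],Rg)
E
```

```text
[ 0.56421    -0.00308378  0.04579152] [ 0.44390584 -0.02429665  0.09025414]
mm [-144.3    1.    19.6] deg [-1.000e-02  7.009e+01 -1.000e-02] from [ 0.5419 -0.0059  0.2193] [-1.7998e+02  9.0000e-02  1.0000e+01]
```

Emit:
{"fn": "drive_tool", "kwargs": {
  "rows": [
    {"dx":-0.03,"dy":0,"dz":0,"rx":0,"ry":4,"rz":0},
    {"dx":-0.06,"dy":0,"dz":0,"rx":0,"ry":12,"rz":0},
    {"dx":-0.09,"dy":0,"dz":0.005,"rx":0,"ry":20,"rz":0},
    {"dx":-0.12,"dy":0,"dz":0.01,"rx":0,"ry":28,"rz":0},
    {"dx":-0.144,"dy":0.001,"dz":0.015,"rx":0,"ry":36,"rz":0},
    {"dx":-0.144,"dy":0.001,"dz":0.02,"rx":0,"ry":44,"rz":0},
    {"dx":-0.144,"dy":0.001,"dz":0.02,"rx":0,"ry":52,"rz":0},
    {"dx":-0.144,"dy":0.001,"dz":0.02,"rx":0,"ry":60,"rz":0},
    {"dx":-0.144,"dy":0.001,"dz":0.02,"rx":0,"ry":67,"rz":0},
    {"dx":-0.144,"dy":0.001,"dz":0.02,"rx":0,"ry":70,"rz":0},
    {"dx":-0.144,"dy":0.001,"dz":0.02,"rx":0,"ry":70,"rz":0},
    {"dx":-0.144,"dy":0.001,"dz":0.02,"rx":0,"ry":70,"rz":0}
  ],
  "jaw": 0.0854
}}

```text
time: 11.3
position: [0.3987, -0.0368, 0.2119]
orientation: [-179.5, -69.0, 9.7]
contact_force: [0.2, 0.1, -0.4]
opening: 0.0855
finger_force: 0.0
```

```bash
python3 - <<'E'
from plan import *
o=observe(); print(o["time"],o["qpos"].round(1))
s=snapshot("wrist")
for r in cut_out("cup",s)[:2]:
    p=mpts(s,r["mask"]); 
    if len(p)<20: continue
    zt=np.percentile(p[:,2],98)
    q=p[p[:,2]>zt-.006]; print(round(r["score"],2),np.round(r["centre"]),zt.round(4),circ(q).round(4))
    for a in(.03,.05,.07):
        q=p[abs(p[:,2]-a)<.006]
        if len(q)>8: print("  ",a,circ(q,.023+.1*(a-.004)).round(4))
Rg=tool(10,20); tz=Rg.apply([0,0,1]); g=np.array([.542,-.007,.054]); f=g+.024*tz
delta(f-.13*tz,Rg)
E
```

```text
11.3 [-34.1 -54.1 -72.5   9.8  40.7 160.9]
0.74 [259. 241.] 0.1042 [ 0.5408 -0.0081  0.031 ]
   0.03 [ 0.5424 -0.0078]
   0.05 [ 0.5415 -0.0079]
   0.07 [ 0.5404 -0.0082]
0.71 [378. 197.] 0.1 [ 0.6556 -0.1573  0.031 ]
   0.03 [ 0.6561 -0.1579]
   0.05 [ 0.6563 -0.158 ]
   0.07 [ 0.6554 -0.1575]
mm [-96.7  -3.   86.9] deg [-0.38  1.04 -0.1 ] from [ 0.3988 -0.0361  0.2117] [-179.36  -68.96    9.72]
```

```bash
cat >> plan.py <<'E'
D=[(7.207,-2.268,.525,.2313+0),(15.8,4.5,.6029,.2012),(9.1,-3.1,.5424,.2072),(8.9,-.9,.5419,.2193)]
def fk(v,j2,j3):
    r0,h,L1,L2,de,T=v; a=np.radians(j2); b=np.radians(j2-j3)+de
    return np.array([r0+L1*np.sin(a)+L2*np.cos(b),h+L1*np.cos(a)-L2*np.sin(b)])
def fit():
    o=observe(); Rt=R(o["orientation"]); tz=Rt.apply([0,0,1])
    def res(v):
        e=[fk(v,d[0],d[1])-[d[2],d[3]+v[5]] for d in D]
        w=np.array([.3988,-.0361,.2117])-v[5]*R([-179.36,-68.96,9.72]).apply([0,0,1])
        e.append(3*(fk(v,-54.1,-72.5)-[np.hypot(w[0],w[1]),w[2]])); e.append(3*np.array([np.arctan2(w[1],w[0])+np.radians(34.1),0])*.15)
        e.append((v-[0,.27,.29,.35,0,.3])*.02)
        return np.concatenate(e)
    s=least_squares(res,[0,.27,.29,.35,0,.3]); print("fit",s.x.round(3),np.abs(s.fun[:11]).max().round(4)); return s.x
def ik(v,g,Rt):
    w,a=wrist(g,Rt,v[5]); t=np.array([np.hypot(w[0],w[1]),w[2]])
    best=min((least_squares(lambda q:fk(v,*q)-t,x0,bounds=([-54.66,-72.5],[111,77]),x_scale=50) for x0 in([0,-40],[30,-60],[-30,-50],[15,0])),key=lambda s:s.cost)
    j2,j3=best.x; return np.round([a[0],j2,j3,a[1]-j2+j3,a[2],a[3]],1),"err mm",(np.sqrt(2*best.cost)*1e3).round(1),"wrist",w
E
python3 - <<'E'
from plan import *
v=fit()
g=np.array([.542,-.007,.054])
for al in(20,35,45):
  for yaw in (10,):
    Rg=tool(yaw,al);tz=Rg.apply([0,0,1])
    for bk in(.13,.1,.06,0): print(al,bk,*ik(v,g-bk*tz,Rg))
    print("  up", *ik(v,g+[0,0,.13],Rg))
b=np.array([.488,.2755,0]); yaw=32
n=np.array([-np.sin(np.radians(yaw)),np.cos(np.radians(yaw)),0])
for al in(20,35,45):
  for ph in(0,60,90,130): print(al,ph,*ik(v,b-.045*n+[0,0,.185],tool(yaw,al,ph)))
E
```

```text
fit [ 0.221  0.124  0.402  0.261 -0.16   0.297] 0.0117
20 0.13 [-24.  -54.7 -72.5   5.9  31.7 167. ] err mm 127.7 wrist [ 0.165 -0.074  0.193]
20 0.1 [-19.6 -50.  -72.5   0.2  27.7 169. ] err mm 144.4 wrist [ 0.193 -0.069  0.183]
20 0.06 [-15.1 -13.6 -72.5 -37.   23.5 170.9] err mm 157.3 wrist [ 0.23  -0.062  0.169]
20 0 [-10.4  35.4 -72.5 -86.7  19.1 172.8] err mm 132.1 wrist [ 0.285 -0.052  0.149]
  up [-10.4 -10.8 -72.5 -40.5  19.1 172.8] err mm 35.9 wrist [ 0.285 -0.052  0.279]
35 0.13 [-17.  -34.1 -72.5  -0.2  21.8 163.7] err mm 41.5 wrist [ 0.213 -0.065  0.288]
35 0.1 [-14.3 -25.6 -72.5  -9.4  19.7 165.5] err mm 56.6 wrist [ 0.237 -0.061  0.271]
35 0.06 [-11.5 -11.  -72.5 -24.5  17.5 167.2] err mm 70.0 wrist [ 0.27  -0.055  0.248]
35 0 [ -8.3  13.7 -72.5 -49.8  14.9 169.2] err mm 71.2 wrist [ 0.318 -0.046  0.213]
  up [ -8.3 -13.9 -64.1 -13.8  14.9 169.2] err mm 0.0 wrist [ 0.318 -0.046  0.343]
45 0.13 [-12.5 -25.7 -68.4   4.5  15.7 163.7] err mm 0.0 wrist [ 0.258 -0.057  0.342]
45 0.1 [-10.8 -17.2 -72.2  -8.1  14.6 164.9] err mm 0.0 wrist [ 0.279 -0.053  0.321]
45 0.06 [ -9.  
[... 551 characters left out ...]
ist [0.252 0.161 0.124]
35 0 [ 20.1 -10.7 -62.  -15.7   9.7 173.1] err mm 0.0 wrist [0.319 0.117 0.344]
35 60 [ 43.5   5.3 -72.5 -55.6 -40.6 130.2] err mm 21.2 wrist [0.246 0.234 0.265]
35 90 [  47.    29.1  -72.5 -101.6  -50.    90. ] err mm 67.5 wrist [0.235 0.252 0.185]
35 130 [  40.9   74.9  -72.5 -173.8  -34.1   39.9] err mm 83.0 wrist [0.254 0.22  0.083]
45 0 [ 21.1 -10.4 -51.6   4.3   7.7 172.3] err mm 0.0 wrist [0.345 0.133 0.381]
45 60 [ 47.4   7.5 -68.4 -41.6 -51.1 140.1] err mm 0.0 wrist [0.255 0.277 0.283]
45 90 [  51.2   34.9  -72.5 -107.4  -64.2   90. ] err mm 30.5 wrist [0.241 0.3   0.185]
45 130 [  44.5   78.5  -72.5 -189.4  -43.    30.9] err mm 40.1 wrist [0.266 0.261 0.059]
```

```bash
sed -i 's/(8.9,-.9,.5419,.2193)/(8.9,-.9,.5445,.226)/' plan.py
cat > t.py <<'E'
from plan import *
print(observe()["qpos"],observe()["position"])
v=fit()
g=np.array([.542,-.007,.054])
for al in(20,30,40):
    Rg=tool(10,al);tz=Rg.apply([0,0,1])
    for bk in(.13,.06,0): print(al,bk,*ik(v,g-bk*tz,Rg))
    print("  up", *ik(v,g+[0,0,.13],Rg))
b=np.array([.488,.2755,0]); yaw=32
n=np.array([-np.sin(np.radians(yaw)),np.cos(np.radians(yaw)),0])
for al in(0,20,35):
  for ph in(0,60,90,130): print(al,ph,*ik(v,b-.045*n+[0,0,.185],tool(yaw,al,ph)))
E
python3 t.py
```

```text
[-33.95961094 -54.02040311 -72.52495601   9.77661751  40.74539537
 160.89770437] [ 0.39884423 -0.03607917  0.21167539]
fit [ 0.205  0.135  0.401  0.278 -0.132  0.297] 0.0113
20 0.13 [-24.  -54.7 -72.5   5.9  31.7 167. ] err mm 127.8 wrist [ 0.165 -0.074  0.193]
20 0.06 [-15.1   5.7 -72.5 -56.3  23.5 170.9] err mm 142.9 wrist [ 0.23  -0.062  0.169]
20 0 [-10.4  42.2 -72.5 -93.5  19.1 172.8] err mm 104.9 wrist [ 0.285 -0.052  0.149]
  up [-10.4  -7.8 -72.5 -43.5  19.1 172.8] err mm 23.3 wrist [ 0.285 -0.052  0.279]
30 0.13 [-19.4 -38.  -72.5  -1.   25.1 164.3] err mm 67.2 wrist [ 0.194 -0.068  0.258]
30 0.06 [-12.8  -6.1 -72.5 -34.3  19.6 168.1] err mm 86.3 wrist [ 0.254 -0.058  0.223]
30 0 [ -9.1  22.5 -72.5 -63.6  16.4 170.2] err mm 71.6 wrist [ 0.305 -0.049  0.193]
  up [ -9.1 -12.2 -67.  -23.4  16.4 170.2] err mm 0.0 wrist [ 0.305 -0.049  0.323]
40 0.13 [-14.6 -26.8 -72.5  -3.   18.6 163.6] err mm 5.5 wrist [ 0.234 -0.061  0.316]
40 0.06 [-10.2  -5.8 -72.5 -24.9  15.4 166.7] err mm 29.1 wrist [ 0.287 -0.052  0.271]
40 0 [ -7.5  15.2 -72.5 -46.4  13.3 168.5] err mm 27.6 wrist [ 0.33
[... 395 characters left out ...]
.7 wrist [0.276 0.09  0.185]
20 0 [ 18.8  -3.1 -72.5 -48.9  12.4 175.4] err mm 12.9 wrist [0.291 0.099 0.28 ]
20 60 [ 34.4   5.9 -72.5 -67.9 -19.5 122. ] err mm 55.2 wrist [0.247 0.169 0.232]
20 90 [ 36.8  23.9 -72.5 -96.4 -24.8  90. ] err mm 83.2 wrist [0.24  0.18  0.185]
20 130 [  32.5   58.3  -72.5 -144.   -15.7   48.1] err mm 96.1 wrist [0.252 0.161 0.124]
35 0 [ 20.1 -10.4 -59.8 -13.9   9.7 173.1] err mm 0.0 wrist [0.319 0.117 0.344]
35 60 [ 43.6   7.7 -72.5 -58.  -40.6 130.2] err mm 3.4 wrist [0.246 0.234 0.265]
35 90 [  47.    32.   -72.5 -104.5  -50.    90. ] err mm 42.4 wrist [0.235 0.252 0.185]
35 130 [  40.9   73.4  -72.5 -172.3  -34.1   39.9] err mm 49.9 wrist [0.254 0.22  0.083]
```

```bash
cat > kin.py <<'E'
from plan import *
P0=np.array([0,.27,.3,.3,0,.1,.2,0.])
# r0,h,L1,L2,de,T1(j4->j5),T2(j5->tcp), perpendicular offset of tool line c
DD=[]  # (q, pos)
def load():
    import json; return [(np.array(a),np.array(b)) for a,b in json.load(open("kd.json"))]
def FK(v,q):
    r0,h,L1,L2,de,T1,T2,c=v; a=np.radians(q[1]); b=np.radians(q[1]-q[2])+de; th=q[1]-q[2]+q[3]
    F=Ro.from_euler("ZY",[q[0],th],degrees=True)
    p=Ro.from_euler("z",q[0],degrees=True).apply([r0+L1*np.sin(a)+L2*np.cos(b),0,h+L1*np.cos(a)-L2*np.sin(b)])
    G=F*Ro.from_euler("z",q[4],degrees=True)
    M0=Ro.from_matrix(np.array([[0,0,1],[0,1,0],[-1,0,0]]).astype(float))
    return p+F.apply([T1,0,c])+G.apply([T2,0,0]), G*M0*Ro.from_euler("z",q[5],degrees=True)
def fitk(data,reg=.01):
    s=least_squares(lambda v:np.concatenate([FK(v,q)[0]-p for q,p in data]+[(v-P0)*reg]),P0)
    n=3*len(data); print("fit",s.x.round(3),"res mm",(np.abs(s.fun[:n])*1e3).reshape(-1,3).max(1).round(1)); return s.x
LO=np.array([-155,-54,-72,-101,-83.5,-179]);HI=np.array([155,111,76.5,115,83.5,179.])
def IK(v,g,Rt,x0=None,back=.024):
    t=np.asarray(g)+back*Rt.apply([0,0,1])
    def f(q):
        p,Rq=FK(v,q); return np.r_[(p-t)*10,(Rq.inv()*Rt).as_rotvec()]
    c=[x0] if x0 is not None else [[np.degrees(np.arctan2(g[1],g[0])),a,b,0,s,120] for a,b in((0,-40),(30,-60),(-20,-60)) for s in(-40,40)]
    s=min((least_squares(f,np.clip(x,LO+.1,HI-.1),bounds=(LO,HI),x_scale=50) for x in c),key=lambda s:s.cost)
    p,Rq=FK(v,s.x); return s.x.round(1),(np.linalg.norm(p-t)*1e3).round(1),np.degrees((Rq.inv()*Rt).magnitude()).round(1)
E
python3 - <<'E'
from kin import *
import json
o=observe()
S=[([-72.6514,7.2073,-2.268,80.524,0,90],[.1565,-.5011,.2313]),([-24.6,15.8,4.5,78.7,0,172],[.5481,-.2511,.2012]),([-.5,9.1,-3.1,77.8,0,169.4],[.5424,-.0063,.2072]),([-.6,8.9,-.9,79.7,0,169.4],[.54445,-.00598,.226]),(o["qpos"].tolist(),o["position"].tolist())]
json.dump(S,open("kd.json","w"))
p,Rq=FK(P0,S[-1][0]); print("orient check",np.degrees((Rq.inv()*R(o["orientation"])).magnitude()))
g=np.array([.542,-.007,.054])
for reg in(.003,.02,.1):
    v=fitk(load(),reg)
    for yaw,al in((10,15),(30,15),(45,10),(60,10),(75,10),(-45,0)):
        print(yaw,al,*IK(v,g,tool(yaw,al)))
E
```

```text
orient check 1.9870513781529554e-14
fit [ 0.013  0.137  0.529  0.447 -0.186  0.144  0.296 -0.001] res mm [0.3 0.2 1.6 0.3 0. ]
10 15 [-14.6  -2.6 -72.  -34.6  28.  165.1] 6.8 17.1
30 15 [-25.1  12.  -72.  -49.6  55.1 152.1] 2.3 6.1
45 10 [-29.1  23.4 -69.6 -60.3  71.2 148.7] 0.0 0.0
60 10 [-30.3  24.5 -42.8  24.4  80.   88.3] 0.0 0.0
75 10 [-29.3  42.7 -17.7  84.   72.6  34.3] 0.0 0.0
-45 0 [  28.5   41.2  -70.2 -101.   -77.5  179. ] 4.9 12.1
fit [ 0.043  0.192  0.529  0.426 -0.064  0.148  0.295 -0.007] res mm [1.2 0.5 1.6 0.8 0. ]
10 15 [-15.5  12.1 -72.  -49.   29.9 164.4] 7.1 17.3
30 15 [-25.2  31.2 -72.  -70.6  55.4 153.5] 2.1 5.2
45 10 [-29.   39.1 -67.2 -73.6  71.2 148.7] 0.0 0.0
60 10 [-30.3  31.7 -39.4  20.5  80.   88.3] 0.0 0.0
75 10 [-29.3  48.6 -12.9  83.   72.6  34.3] 0.0 0.0
-45 0 [  28.9   53.2  -63.3 -101.   -81.6  179. ] 7.8 18.1
fit [0.074 0.215 0.45  0.403 0.005 0.072 0.293 0.002] res mm [5.5 7.6 1.6 2.2 1.8]
10 15 [ -10.5   50.1  -68.4 -101.    20.   173.9] 0.6 1.5
30 15 [-23.3  43.9 -61.2 -80.9  50.8 160.8] 0.0 0.0
45 10 [-28.7  44.3 -52.  -64.2  70.9 149.4] 0.0 0.0
60 10 [-29.9  39.8 -34.4  15.5  80.   90.3] 0.0 0.0
75 10 [-29.   49.8 -13.5  80.7  72.9  34.9] 0.0 0.0
-45 0 [  28.1   58.2  -47.5 -101.   -76.8  179. ] 2.8 6.7
```

```bash
cat > t2.py <<'E'
from kin import *
b=np.array([.488,.2755,0]); g=np.array([.542,-.007,.054])
for reg in(.003,.03):
    v=fitk(load(),reg)
    for yaw,al in((40,12),(40,15),(45,12),(45,15),(50,12),(50,15)):
        Rg=tool(yaw,al); tz=Rg.apply([0,0,1])
        print(yaw,al,"f",*IK(v,g,Rg),"pre",*IK(v,g-.12*tz,Rg),"lift",*IK(v,g+[0,0,.131],Rg))
    for yaw in(60,75,90,105):
        n=np.array([-np.sin(np.radians(yaw)),np.cos(np.radians(yaw)),0])
        x=None
        for ph in(0,45,90,130):
            r=IK(v,b-.045*n+[0,0,.185],tool(yaw,12,ph),x); x=r[0]; print(yaw,ph,*r)
E
python3 t2.py
```

```text
fit [ 0.013  0.137  0.529  0.447 -0.186  0.144  0.296 -0.001] res mm [0.3 0.2 1.6 0.3 0. ]
40 12 f [-27.8  21.2 -72.  -62.3  65.3 151.6] 0.3 0.7 pre [-45.5   8.1 -63.3  -1.6  77.2 110.7] 0.0 0.0 lift [-27.7  -3.3 -66.1 -33.5  64.8 153.1] 0.0 0.0
40 15 f [-27.2  17.  -71.  -53.3  63.  148.3] 0.0 0.0 pre [-44.7   5.3 -61.7   4.2  74.1 109.6] 0.0 0.0 lift [-27.2  -5.8 -63.2 -22.7  63.  148.3] 0.0 0.0
45 12 f [-28.8  19.9 -68.2 -50.8  69.9 144.4] 0.0 0.0 pre [-45.7  14.6 -51.9  26.8  78.   86.7] 0.0 0.0 lift [-28.8  -1.8 -61.3 -22.2  69.9 144.4] 0.0 0.0
45 15 f [-28.4  15.7 -66.1 -38.8  67.7 139.1] 0.0 0.0 pre [-45.   11.5 -51.9  26.5  75.   90.1] 0.0 0.0 lift [-28.4  -3.6 -58.3 -11.6  67.7 139.1] 0.0 0.0
50 12 f [-29.5  18.2 -62.1 -30.8  74.1 131.6] 0.0 0.0 pre [-45.4  22.4 -41.6  49.9  76.8  65.4] 0.0 0.0 lift [-29.5   0.4 -55.   -5.9  74.1 131.6] 0.0 0.0
50 15 f [-29.1  15.5 -59.9 -20.6  71.5 126.6] 0.0 0.0 pre [-44.8  18.6 -42.7  46.   74.3  72.1] 0.0 0.0 lift [-29.1  -0.6 -52.2   3.3  71.5 126.6] 0.0 0.0
60 0 [  3.3   0.  -67.  -45.9  54.8 162.5] 0.0 0.0
60 45 [  6.3   0.8 -72.  -58
[... 1958 characters left out ...]
0 [   3.6   34.6  -72.  -101.    53.1   45.9] 4.5 12.6
75 0 [  0.9  13.5 -53.1 -28.8  70.2 143.9] 0.0 0.0
75 45 [  2.4  20.8 -63.8 -65.8  62.8 117.6] 0.0 0.0
75 90 [   2.9   36.9  -68.5 -101.    60.5   86.2] 0.5 2.2
75 130 [   1.7   37.5  -66.  -101.    65.9   48.2] 1.6 8.9
90 0 [  1.1  21.4 -27.9  35.6  78.   95.2] 0.0 0.0
90 45 [  1.2  17.7 -48.9 -25.2  77.1  93.7] 0.0 0.0
90 90 [  1.2  39.3 -59.5 -98.9  76.8  90. ] 0.0 0.0
90 130 [   0.9   40.4  -57.5 -101.    80.1   53.7] 0.6 7.2
105 0 [ 2.9 39.5 -2.8 92.2 73.  44.2] 0.0 0.0
105 45 [  2.1  32.8 -14.2  70.1  80.5  16.9] 0.0 0.0
105 90 [  1.7  49.9  -4.  115.   83.5 -78.9] 1.7 5.2
105 130 [   1.8   49.5   -4.3  115.    83.5 -118.4] 1.1 9.3
```

```bash
python3 - <<'E'
from kin import *
v=fitk(load(),.01)
b=np.array([.488,.2755,0])
for yaw in(70,80):
  al=15
  h=np.array([np.cos(np.radians(yaw)),np.sin(np.radians(yaw)),0]);n=np.array([-h[1],h[0],0]); R0=tool(yaw,al); tz=R0.apply([0,0,1])
  for ph in(0,60,80,100,120,140):
    Q=Ro.from_rotvec(-ph*tz,degrees=True); a=Q.apply([0,0,1]); d=np.array([0,0,-1.])-(-a[2])*a; d/=np.linalg.norm(d)
    lip=.05*a+.033*d; low=min((Q.apply(-s*n*.045)+0.)[2] for s in(1,-1))
    print(yaw,ph,"tilt",np.degrees(np.arccos(a[2])).round(),"lip h,n,z",(lip@h).round(3),(lip@n).round(3),lip[2].round(3),"ax h,n",(a@h).round(2),(a@n).round(2),"finger low",low.round(3))
  g=b-.035*n+.02*h+[0,0,.18]
  print(g,*IK(v,g,R0),*IK(v,g,Ro.from_rotvec(-130*tz,degrees=True)*R0))
E
```

```text
fit [ 0.023  0.164  0.531  0.439 -0.129  0.148  0.295 -0.004] res mm [0.5 0.2 1.6 0.4 0. ]
70 0 tilt 0.0 lip h,n,z nan nan nan ax h,n 0.0 0.0 finger low 0.0
70 60 tilt 58.0 lip h,n,z -0.009 0.059 -0.001 ax h,n -0.12 0.84 finger low -0.038
70 80 tilt 77.0 lip h,n,z -0.012 0.055 -0.021 ax h,n -0.21 0.95 finger low -0.043
70 100 tilt 95.0 lip h,n,z -0.014 0.045 -0.038 ax h,n -0.29 0.95 finger low -0.043
70 120 tilt 114.0 lip h,n,z -0.013 0.03 -0.05 ax h,n -0.38 0.84 finger low -0.038
70 140 tilt 130.0 lip h,n,z -0.01 0.014 -0.058 ax h,n -0.44 0.62 finger low -0.028
[0.52772964 0.28232315 0.18      ] [  4.7   4.4 -58.  -29.7  61.4 150.6] 0.0 0.0 [  4.7   4.4 -58.  -29.7  61.4  20.6] 0.0 0.0
80 0 tilt 0.0 lip h,n,z nan nan nan ax h,n 0.0 0.0 finger low 0.0
80 60 tilt 58.0 lip h,n,z -0.009 0.059 -0.001 ax h,n -0.13 0.84 finger low -0.038
80 80 tilt 77.0 lip h,n,z -0.012 0.055 -0.021 ax h,n -0.21 0.95 finger low -0.043
80 100 tilt 95.0 lip h,n,z -0.014 0.045 -0.038 ax h,n -0.29 0.95 finger low -0.043
80 120 tilt 114.0 lip h,n,z -0.013 0.03 -0.05 ax h,n -0.38 0.84 finger low -0.038
80 140 tilt 130.0 lip h,n,z -0.01 0.014 -0.058 ax h,n -0.44 0.62 finger low -0.028
[0.52594123 0.28911847 0.18      ] [  3.7   7.4 -48.   -6.8  69.8 133.2] 0.0 0.0 [  3.7   7.4 -48.   -6.8  69.8   3.2] 0.0 0.0<stdin>:8: RuntimeWarning: invalid value encountered in divide
```

```bash
python3 - <<'E'
from kin import *
v=fitk(load(),.01)
Rg=tool(45,15); tz=Rg.apply([0,0,1]); g=np.array([.5415,-.0075,.054]); f=g+.024*tz
B=f-.12*tz+[0,0,.1]; print(f,B,IK(v,B-.024*tz,Rg))
delta(B,Rg)
o=observe(); R0=R(o["orientation"]); w=(R0.inv()*Rg).as_rotvec(); 
for k in(.25,.5,.75): print(k,IK(v,o["position"]*(1-k)+B*k-.024*tz,R0*Ro.from_rotvec(w*k)))
E
```

```text
fit [ 0.023  0.164  0.531  0.439 -0.129  0.148  0.295 -0.004] res mm [0.5 0.2 1.6 0.4 0. ]
[0.5578923  0.0088923  0.04778834] [ 0.47593078 -0.07306922  0.17884663] (array([-45.1,   4.2, -44.5,  41.7,  75. ,  89.7]), np.float64(0.0), np.float64(0.0))
mm [-5.6 50.3 76.3] deg [ 32.92   5.78 -10.94] from [ 0.3988 -0.0361  0.2117] [-179.36  -68.96    9.72]
0.25 (array([-42.3, -36.5, -70.8,   2.3,  55.9, 148.9]), np.float64(0.0), np.float64(0.0))
0.5 (array([-44.8, -22.9, -65.9,   4.5,  65.2, 135.9]), np.float64(0.0), np.float64(0.0))
0.75 (array([-45.5, -10. , -57.1,  17.5,  71.7, 116.9]), np.float64(0.0), np.float64(0.0))
```

Emit:
{"fn": "drive_tool", "kwargs": {
  "rows": [
    {"dx":-0.0007,"dy":0.006,"dz":0.0095,"rx":4.1,"ry":0.7,"rz":-1.4},
    {"dx":-0.0014,"dy":0.0125,"dz":0.019,"rx":8.2,"ry":1.45,"rz":-2.7},
    {"dx":-0.0021,"dy":0.019,"dz":0.0285,"rx":12.3,"ry":2.2,"rz":-4.1},
    {"dx":-0.0028,"dy":0.025,"dz":0.038,"rx":16.5,"ry":2.9,"rz":-5.5},
    {"dx":-0.0035,"dy":0.0315,"dz":0.0475,"rx":20.6,"ry":3.6,"rz":-6.9},
    {"dx":-0.0042,"dy":0.038,"dz":0.057,"rx":24.7,"ry":4.3,"rz":-8.2},
    {"dx":-0.0049,"dy":0.044,"dz":0.067,"rx":28.8,"ry":5.1,"rz":-9.6},
    {"dx":-0.0056,"dy":0.0503,"dz":0.0763,"rx":32.92,"ry":5.78,"rz":-10.94},
    {"dx":-0.0056,"dy":0.0503,"dz":0.0763,"rx":32.92,"ry":5.78,"rz":-10.94},
    {"dx":-0.0056,"dy":0.0503,"dz":0.0763,"rx":32.92,"ry":5.78,"rz":-10.94}
  ]
}}

```text
time: 12.4
position: [0.4767, -0.0729, 0.1783]
orientation: [-179.1, -75.0, 44.3]
contact_force: [-0.1, -0.3, 0.5]
opening: 0.0858
finger_force: 0.0
```

```bash
cat > t3.py <<'E'
from kin import *
import json
o=observe(); print(o["time"],o["qpos"].round(1),o["qd"].round(1))
S=json.load(open("kd.json")); S.append((o["qpos"].tolist(),o["position"].tolist())); json.dump(S,open("kd.json","w"))
v=fitk(load(),.01)
s=snapshot("wrist"); 
for r in cut_out("cup",s)[:2]:
    p=mpts(s,r["mask"])
    if len(p)<20: continue
    zt=np.percentile(p[:,2],98)
    print(round(r["score"],2),np.round(r["centre"]),zt.round(4),circ(p[p[:,2]>zt-.006]).round(4))
Rg=tool(45,15); tz=Rg.apply([0,0,1]); g=np.array([.5415,-.0075,.054]); f=g+.024*tz
print("f",*IK(v,g,Rg))
delta(f-.12*tz,Rg); delta(f,Rg)
E
python3 t3.py
```

```text
12.4 [-45.    2.3 -44.   44.2  75.   89.7] [-0.2 -4.1 -2.8 -3.3  0.   2.3]
fit [ 0.     0.145  0.527  0.458 -0.172  0.144  0.295  0.001] res mm [0.3 0.3 1.6 0.5 0.  0.1]
0.86 [262. 270.] 0.1041 [ 0.5413 -0.0087  0.031 ]
0.74 [475. 268.] 0.1007 [ 0.5854 -0.4932  0.3513]
f [-28.4  15.5 -64.1 -36.4  67.8 139. ] 0.0 0.0
mm [-97.3   0.5  25.6] deg [-0.05 -0.03  0.02] from [ 0.4759 -0.0724  0.1794] [179.98 -75.03  45.07]
mm [-97.3   0.6 145.6] deg [-0.05 -0.03  0.02] from [ 0.4759 -0.0724  0.1794] [179.98 -75.03  45.07]
```

Emit:
{"fn": "drive_tool", "kwargs": {
  "rows": [
    {"dx":-0.02,"dy":0,"dz":0.005,"rx":0,"ry":0,"rz":0},
    {"dx":-0.04,"dy":0,"dz":0.01,"rx":0,"ry":0,"rz":0},
    {"dx":-0.06,"dy":0,"dz":0.015,"rx":0,"ry":0,"rz":0},
    {"dx":-0.08,"dy":0,"dz":0.02,"rx":0,"ry":0,"rz":0},
    {"dx":-0.092,"dy":0,"dz":0.024,"rx":0,"ry":0,"rz":0},
    {"dx":-0.0973,"dy":0.0005,"dz":0.0256,"rx":0,"ry":0,"rz":0},
    {"dx":-0.0973,"dy":0.0005,"dz":0.0256,"rx":0,"ry":0,"rz":0}
  ]
}}

```text
time: 13.2
position: [0.476, -0.0736, 0.0802]
orientation: [179.3, -75.1, 45.6]
contact_force: [-0.0, 0.5, 1.0]
opening: 0.0856
finger_force: 0.0
```

```bash
python3 - <<'E'
from kin import *
s=snapshot("wrist"); save(s,"w4.png",k=1.2); o=observe()
print(o["qpos"].round(1))
for r in cut_out("cup",s)[:1]:
    p=mpts(s,r["mask"]); zt=np.percentile(p[:,2],98); print(round(r["score"],2),zt.round(4),circ(p[p[:,2]>zt-.006]).round(4))
    l=R(o["orientation"]).inv().apply(p-o["position"]); q=l[abs(p[:,2]-.054)<.01]; print("lateral y range at mid",q[:,1].min().round(4),q[:,1].max().round(4))
Rg=tool(45,15); tz=Rg.apply([0,0,1]); g=np.array([.5415,-.0078,.054]); delta(g+.024*tz,Rg)
E
```

```text
[-45.1  11.4 -50.2  28.7  75.1  89.5]
0.84 0.0993 [ 0.6552 -0.1575  0.0307]
lateral y range at mid 0.1572 0.1797
mm [ -2.2  -1.2 120.7] deg [ 0.08 -0.07  0.24] from [ 0.4765 -0.0742  0.081 ] [179.03 -75.07  45.92]
```

View pics/w4.png

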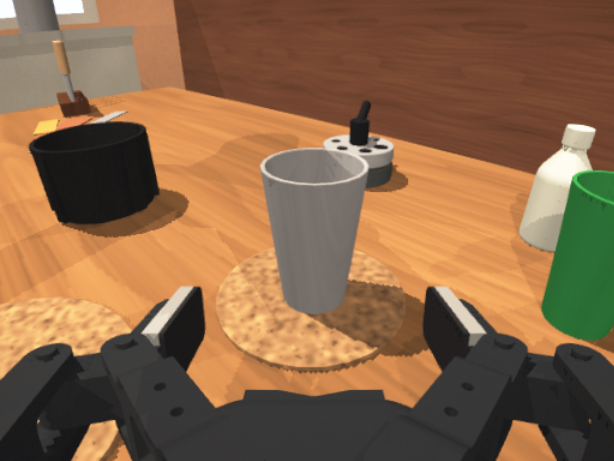

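Cup body at column 314, exactly midway between the fingers (203 and 425); path clear. Approach and grip.

Emit:
{"fn": "drive_tool", "kwargs": {
  "rows": [
    {"dx":-0.001,"dy":0,"dz":0.015,"rx":0,"ry":0,"rz":0},
    {"dx":-0.002,"dy":0,"dz":0.035,"rx":0,"ry":0,"rz":0},
    {"dx":-0.002,"dy":0,"dz":0.055,"rx":0,"ry":0,"rz":0},
    {"dx":-0.002,"dy":0,"dz":0.075,"rx":0,"ry":0,"rz":0},
    {"dx":-0.002,"dy":0,"dz":0.09,"rx":0,"ry":0,"rz":0},
    {"dx":-0.002,"dy":0,"dz":0.103,"rx":0,"ry":0,"rz":0},
    {"dx":-0.002,"dy":0,"dz":0.113,"rx":0,"ry":0,"rz":0},
    {"dx":-0.002,"dy":0,"dz":0.12,"rx":0,"ry":0,"rz":0},
    {"dx":-0.002,"dy":0,"dz":0.12,"rx":0,"ry":0,"rz":0},
    {"dx":-0.002,"dy":0,"dz":0.12,"rx":0,"ry":0,"rz":0}
  ]
}}

```text
time: 14.3
position: [0.5583, 0.0071, 0.0479]
orientation: [179.2, -75.1, 45.8]
contact_force: [-0.4, 0.8, 0.7]
opening: 0.0854
finger_force: 0.0
```

```bash
python3 - <<'E'
from kin import *
o=observe(); print(o["contact_force"].round(1),o["qpos"].round(1))
Rg=tool(45,15); tz=Rg.apply([0,0,1]); print("grasp pt",(o["position"]-.024*tz).round(4)); delta(np.array([.5415,-.0078,.054])+.024*tz,Rg)
E
```

```text
[-0.4  0.8  0.7] [-28.6  15.3 -64.5 -36.5  68.  138.6]
grasp pt [ 0.5419 -0.0093  0.0541]
mm [ 0.1 -1.4  0.7] deg [ 0.06 -0.08  0.21] from [0.5583 0.0071 0.0479] [179.16 -75.08  45.81]
```

Emit:
{"fn": "drive_tool", "kwargs": {
  "rows": [
    {"dx":0,"dy":-0.001,"dz":0,"rx":0,"ry":0,"rz":0},
    {"dx":0,"dy":-0.001,"dz":0,"rx":0,"ry":0,"rz":0},
    {"dx":0,"dy":-0.001,"dz":0,"rx":0,"ry":0,"rz":0},
    {"dx":0,"dy":-0.001,"dz":0,"rx":0,"ry":0,"rz":0},
    {"dx":0,"dy":-0.001,"dz":0,"rx":0,"ry":0,"rz":0},
    {"dx":0,"dy":-0.001,"dz":0,"rx":0,"ry":0,"rz":0},
    {"dx":0,"dy":-0.001,"dz":0,"rx":0,"ry":0,"rz":0}
  ],
  "jaw": 0.045,
  "squeeze": 60
}}

```text
time: 15.0
position: [0.5577, 0.0076, 0.048]
orientation: [179.1, -75.1, 45.9]
contact_force: [-3.1, -1.3, 6.3]
opening: 0.055
finger_force: 63.0
```

Emit:
{"fn": "drive_tool", "kwargs": {
  "rows": [
    {"dx":0.002,"dy":0,"dz":-0.0005,"rx":0,"ry":0,"rz":0},
    {"dx":0.006,"dy":0,"dz":-0.0016,"rx":0,"ry":0,"rz":0},
    {"dx":0.014,"dy":0,"dz":-0.0037,"rx":0,"ry":0,"rz":0},
    {"dx":0.025,"dy":0,"dz":-0.0067,"rx":0,"ry":0,"rz":0},
    {"dx":0.038,"dy":0,"dz":-0.0102,"rx":0,"ry":0,"rz":0},
    {"dx":0.053,"dy":0,"dz":-0.0142,"rx":0,"ry":0,"rz":0},
    {"dx":0.068,"dy":0,"dz":-0.0182,"rx":0,"ry":0,"rz":0},
    {"dx":0.083,"dy":0,"dz":-0.0222,"rx":0,"ry":0,"rz":0},
    {"dx":0.098,"dy":0,"dz":-0.0262,"rx":0,"ry":0,"rz":0},
    {"dx":0.108,"dy":0,"dz":-0.029,"rx":0,"ry":0,"rz":0},
    {"dx":0.115,"dy":0,"dz":-0.0308,"rx":0,"ry":0,"rz":0},
    {"dx":0.118,"dy":0,"dz":-0.0316,"rx":0,"ry":0,"rz":0}
  ]
}}

```text
time: 16.2
position: [0.5572, 0.008, 0.1704]
orientation: [179.1, -75.1, 45.9]
contact_force: [-0.2, -0.5, -2.8]
opening: 0.0549
finger_force: 63.2
```

```bash
python3 - <<'E'
from kin import *
v=fitk(load(),.01)
o=observe(); print(o["finger_force"],o["opening"],o["contact_force"].round(1),o["qpos"].round(1))
s=snapshot("side"); save(s,"s4.png",(130,60,330,210),3)
for r in cut_out("cup",s)[:2]:
    p=mpts(s,r["mask"]); print(round(r["score"],2),np.round(r["centre"]),np.percentile(p,1,0).round(3),np.percentile(p,99,0).round(3))
yaw=70; h=np.array([np.cos(np.radians(yaw)),np.sin(np.radians(yaw)),0]);n=np.array([-h[1],h[0],0]); Rg=tool(yaw,15); tz=Rg.apply([0,0,1])
g=np.array([.488,.2755,.175])-.05*n+.018*h; print("g",g,*IK(v,g,Rg),*IK(v,g,Ro.from_rotvec(-140*tz,degrees=True)*Rg)); 
delta(g+.024*tz,Rg)
R0=R(o["orientation"]); w=(R0.inv()*Rg).as_rotvec(); B=g+.024*tz
for k in(.25,.5,.75): 
    Rk=R0*Ro.from_rotvec(w*k); print(k,IK(v,o["position"]*(1-k)+B*k-.024*Rk.apply([0,0,1]),Rk))
E
```

```text
fit [ 0.     0.145  0.527  0.458 -0.172  0.144  0.295  0.001] res mm [0.3 0.3 1.6 0.5 0.  0.1]
63.19403849010996 0.05494157388910866 [-0.2 -0.5 -2.8] [-28.6  -2.8 -58.1 -12.2  67.9 138.7]
0.69 [218. 174.] [ 0.628 -0.193  0.001] [ 0.702 -0.125  0.099]
0.66 [234. 166.] [ 0.511 -0.157  0.1  ] [0.578 0.026 0.226]
g [0.54114099 0.27531346 0.175     ] [  3.7   3.4 -55.5 -25.2  62.2 149.4] 0.0 0.0 [  3.7   3.4 -55.5 -25.2  62.2   9.4] 0.0 0.0
mm [  51.  -210.2  191.9] deg [ 2.424e+01 -1.000e-02 -6.270e+00] from [0.5571 0.008  0.1698] [179.2  -75.06  45.73]
0.25 (array([-20.7,  -2.6, -58.8, -15.6,  66.7, 141.6]), np.float64(0.0), np.float64(0.0))
0.5 (array([-12.4,  -1.7, -59. , -19.4,  65.1, 144.7]), np.float64(0.0), np.float64(0.0))
0.75 (array([ -4.2,   0.4, -57.9, -22.9,  63.5, 147.4]), np.float64(0.0), np.float64(0.0))
```

View pics/s4.png

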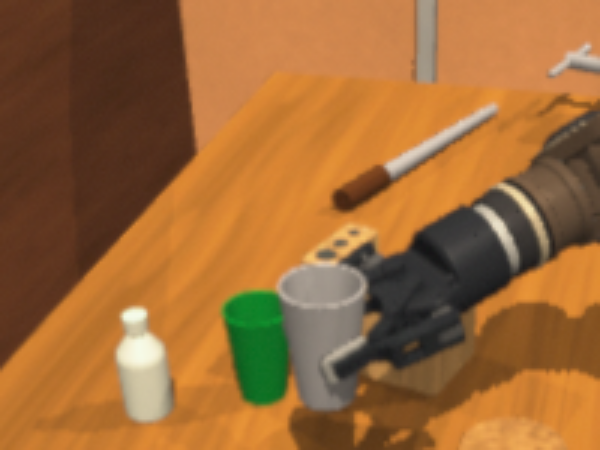

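Emit:
{"fn": "drive_tool", "kwargs": {
  "rows": [
    {"dx":0.001,"dy":-0.0042,"dz":0.0038,"rx":0.5,"ry":0,"rz":-0.1},
    {"dx":0.0036,"dy":-0.0147,"dz":0.0134,"rx":1.7,"ry":0,"rz":-0.4},
    {"dx":0.0077,"dy":-0.0315,"dz":0.0288,"rx":3.6,"ry":0,"rz":-0.9},
    {"dx":0.0122,"dy":-0.0504,"dz":0.046,"rx":5.8,"ry":0,"rz":-1.5},
    {"dx":0.0173,"dy":-0.0715,"dz":0.0652,"rx":8.2,"ry":0,"rz":-2.1},
    {"dx":0.023,"dy":-0.0946,"dz":0.0864,"rx":10.9,"ry":0,"rz":-2.8},
    {"dx":0.0286,"dy":-0.1177,"dz":0.1075,"rx":13.6,"ry":0,"rz":-3.5},
    {"dx":0.0342,"dy":-0.1408,"dz":0.1286,"rx":16.2,"ry":0,"rz":-4.2},
    {"dx":0.0398,"dy":-0.164,"dz":0.1497,"rx":18.9,"ry":0,"rz":-4.9},
    {"dx":0.0449,"dy":-0.185,"dz":0.1689,"rx":21.3,"ry":0,"rz":-5.5},
    {"dx":0.0485,"dy":-0.1997,"dz":0.1823,"rx":23,"ry":0,"rz":-6},
    {"dx":0.051,"dy":-0.2102,"dz":0.1919,"rx":24.2,"ry":0,"rz":-6.3}
  ]
}}

```text
time: 17.5
position: [0.5481, 0.2992, 0.1678]
orientation: [-179.7, -75.0, 69.9]
contact_force: [0.8, -0.4, -4.5]
opening: 0.0552
finger_force: 63.5
```

Emit:
{"fn": "drive_tool", "kwargs": {
  "rows": [
    {"dx":0,"dy":0,"dz":0,"rx":0,"ry":0,"rz":0},
    {"dx":0,"dy":0,"dz":0,"rx":0,"ry":0,"rz":0}
  ]
}}

```text
time: 17.7
position: [0.5486, 0.2974, 0.168]
orientation: [-179.8, -75.0, 69.9]
contact_force: [0.6, -0.2, -3.7]
opening: 0.055
finger_force: 63.9
```

```bash
python3 - <<'E'
from kin import *
o=observe(); print(o["time"],o["finger_force"],o["contact_force"].round(1),o["qpos"].round(1))
yaw=70; h=np.array([np.cos(np.radians(yaw)),np.sin(np.radians(yaw)),0]);n=np.array([-h[1],h[0],0]); Rg=tool(yaw,15); tz=Rg.apply([0,0,1])
for nm in("side","top"):
    s=snapshot(nm)
    for r in cut_out("barrel",s)[:1]:
        p=mpts(s,r["mask"]); zt=.08; print(nm,r["score"],np.round(r["centre"]),circ(p[abs(p[:,2]-.08)<.006]).round(4))
    for r in cut_out("cup",s)[:2]:
        p=mpts(s,r["mask"]); print("cup",round(r["score"],2),np.percentile(p,1,0).round(3),np.percentile(p,99,0).round(3))
g=np.array([.488,.2755,.175])-.05*n+.018*h; delta(g+.024*tz,Rg)
E
```

```text
17.7 63.90089925196662 [ 0.6 -0.2 -3.7] [  3.7   3.2 -56.  -25.5  62.2 149.5]
side 0.91 [226. 314.] [0.4879 0.2762 0.0546]
cup 0.95 [0.509 0.247 0.128] [0.571 0.309 0.224]
cup 0.6 [ 0.626 -0.245 -0.001] [ 0.713 -0.125  0.099]Traceback (most recent call last):
  File "<stdin>", line 7, in <module>
  File "h.py", line 18, in circ
    p=p[:,:2]; c0=(p.max(0)+p.min(0))/2
                   ~~~~~^^^
    return umr_maximum(a, axis, None, out, keepdims, initial, where)
ValueError: zero-size array to reduction operation maximum which has no identity
```

Emit:
{"fn": "drive_tool", "kwargs": {
  "rows": [
    {"dx":0,"dy":0,"dz":0,"rx":0,"ry":0,"rz":-3},
    {"dx":0,"dy":0,"dz":0,"rx":0,"ry":0,"rz":-9},
    {"dx":0,"dy":0,"dz":0,"rx":0,"ry":0,"rz":-17},
    {"dx":0,"dy":0,"dz":0,"rx":0,"ry":0,"rz":-25},
    {"dx":0,"dy":0,"dz":0,"rx":0,"ry":0,"rz":-33},
    {"dx":0,"dy":0,"dz":0,"rx":0,"ry":0,"rz":-41},
    {"dx":0,"dy":0,"dz":0,"rx":0,"ry":0,"rz":-49},
    {"dx":0,"dy":0,"dz":0,"rx":0,"ry":0,"rz":-56},
    {"dx":0,"dy":0,"dz":0,"rx":0,"ry":0,"rz":-62},
    {"dx":0,"dy":0,"dz":0,"rx":0,"ry":0,"rz":-67},
    {"dx":0,"dy":0,"dz":0,"rx":0,"ry":0,"rz":-71},
    {"dx":0,"dy":0,"dz":0,"rx":0,"ry":0,"rz":-74}
  ]
}}

```text
time: 19.15
position: [0.5493, 0.2964, 0.1688]
orientation: [105.5, -15.3, 155.7]
contact_force: [-1.0, 0.9, -3.1]
opening: 0.0552
finger_force: 64.1
```

Emit:
{"fn": "drive_tool", "kwargs": {
  "rows": [
    {"dx":0,"dy":0,"dz":0,"rx":0,"ry":0,"rz":-4},
    {"dx":0,"dy":0,"dz":0,"rx":0,"ry":0,"rz":-8},
    {"dx":0,"dy":0,"dz":0,"rx":0,"ry":0,"rz":-12},
    {"dx":0,"dy":0,"dz":0,"rx":0,"ry":0,"rz":-16},
    {"dx":0,"dy":0,"dz":0,"rx":0,"ry":0,"rz":-20},
    {"dx":0,"dy":0,"dz":0,"rx":0,"ry":0,"rz":-24},
    {"dx":0,"dy":0,"dz":0,"rx":0,"ry":0,"rz":-28},
    {"dx":0,"dy":0,"dz":0,"rx":0,"ry":0,"rz":-32},
    {"dx":0,"dy":0,"dz":0,"rx":0,"ry":0,"rz":-36},
    {"dx":0,"dy":0,"dz":0,"rx":0,"ry":0,"rz":-40},
    {"dx":0,"dy":0,"dz":0,"rx":0,"ry":0,"rz":-44},
    {"dx":0,"dy":0,"dz":0,"rx":0,"ry":0,"rz":-48}
  ]
}}

```text
time: 20.35
position: [0.5495, 0.2964, 0.1691]
orientation: [107.5, 31.0, 169.1]
contact_force: [0.6, 0.4, -1.7]
opening: 0.0548
finger_force: 64.1
```

Emit:
{"fn": "drive_tool", "kwargs": {
  "rows": [
    {"dx":0,"dy":0,"dz":0,"rx":0,"ry":0,"rz":-6},
    {"dx":0,"dy":0,"dz":0,"rx":0,"ry":0,"rz":-12},
    {"dx":0,"dy":0,"dz":0,"rx":0,"ry":0,"rz":-16},
    {"dx":0,"dy":0,"dz":0,"rx":0,"ry":0,"rz":-16},
    {"dx":0,"dy":0,"dz":0,"rx":0,"ry":0,"rz":-16},
    {"dx":0,"dy":0,"dz":0,"rx":0,"ry":0,"rz":-16},
    {"dx":0,"dy":0,"dz":0,"rx":0,"ry":0,"rz":-16},
    {"dx":0,"dy":0,"dz":0,"rx":0,"ry":0,"rz":-16}
  ]
}}

```text
time: 21.15
position: [0.5491, 0.297, 0.1687]
orientation: [111.8, 45.9, 176.0]
contact_force: [-0.1, -0.1, -1.7]
opening: 0.0553
finger_force: 64.1
```

```bash
python3 - <<'E'
from kin import *
o=observe(); print(o["time"],o["finger_force"],o["contact_force"].round(1),o["qpos"].round(1))
s=snapshot("side"); save(s,"s5.png",(130,180,370,360),3)
print([(i,len(cut_out(f"slug{i}",s)),[ (round(r["score"],2),np.round(r["centre"]).tolist()) for r in cut_out(f"slug{i}",s)[:8]]) for i in (1,)])
E
```

```text
21.15 64.07530497643165 [-0.1 -0.1 -1.7] [  3.7   3.2 -56.  -25.5  62.2  11.5]
[(1, 2, [(0.54, [211.0, 313.0]), (0.47, [227.0, 311.0])])]
```

View pics/s5.png

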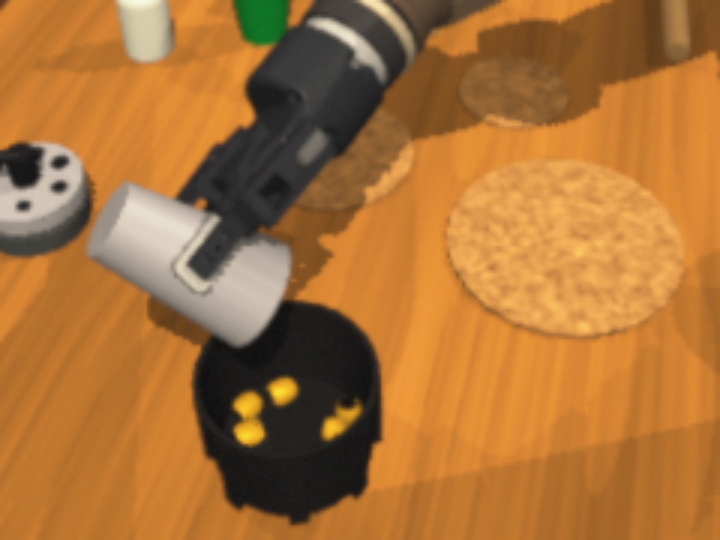

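Five or six slugs seen in the barrel (e.g. (248,405), (283,390), (250,432), (340,420)), the cup mouth over its rim. I'll give it a short shake, then turn the cup upright.

Emit:
{"fn": "drive_tool", "kwargs": {
  "rows": [
    {"dx":0,"dy":0,"dz":0,"rx":0,"ry":0,"rz":7},
    {"dx":0,"dy":0,"dz":0,"rx":0,"ry":0,"rz":-1},
    {"dx":0,"dy":0,"dz":0,"rx":0,"ry":0,"rz":7},
    {"dx":0,"dy":0,"dz":0,"rx":0,"ry":0,"rz":-1},
    {"dx":0,"dy":0,"dz":0,"rx":0,"ry":0,"rz":0},
    {"dx":0,"dy":0,"dz":0,"rx":0,"ry":0,"rz":0},
    {"dx":0,"dy":0,"dz":0,"rx":0,"ry":0,"rz":0},
    {"dx":0,"dy":0,"dz":0,"rx":0,"ry":0,"rz":0}
  ]
}}

```text
time: 22.1
position: [0.5491, 0.297, 0.1686]
orientation: [111.8, 45.8, 176.0]
contact_force: [-0.0, 0.1, -1.1]
opening: 0.0551
finger_force: 64.1
```

Emit:
{"fn": "drive_tool", "kwargs": {
  "rows": [
    {"dx":0,"dy":0,"dz":0,"rx":0,"ry":0,"rz":6},
    {"dx":0,"dy":0,"dz":0,"rx":0,"ry":0,"rz":14},
    {"dx":0,"dy":0,"dz":0,"rx":0,"ry":0,"rz":22},
    {"dx":0,"dy":0,"dz":0,"rx":0,"ry":0,"rz":30},
    {"dx":0,"dy":0,"dz":0,"rx":0,"ry":0,"rz":38},
    {"dx":0,"dy":0,"dz":0,"rx":0,"ry":0,"rz":46},
    {"dx":0,"dy":0,"dz":0,"rx":0,"ry":0,"rz":54},
    {"dx":0,"dy":0,"dz":0,"rx":0,"ry":0,"rz":62},
    {"dx":0,"dy":0,"dz":0,"rx":0,"ry":0,"rz":69},
    {"dx":0,"dy":0,"dz":0,"rx":0,"ry":0,"rz":69}
  ]
}}

```text
time: 23.1
position: [0.5491, 0.297, 0.1687]
orientation: [106.0, -20.3, 154.3]
contact_force: [0.6, 0.4, -2.4]
opening: 0.055
finger_force: 64.2
```

Emit:
{"fn": "drive_tool", "kwargs": {
  "rows": [
    {"dx":0,"dy":0,"dz":0,"rx":0,"ry":0,"rz":6},
    {"dx":0,"dy":0,"dz":0,"rx":0,"ry":0,"rz":14},
    {"dx":0,"dy":0,"dz":0,"rx":0,"ry":0,"rz":22},
    {"dx":0,"dy":0,"dz":0,"rx":0,"ry":0,"rz":30},
    {"dx":0,"dy":0,"dz":0,"rx":0,"ry":0,"rz":38},
    {"dx":0,"dy":0,"dz":0,"rx":0,"ry":0,"rz":46},
    {"dx":0,"dy":0,"dz":0,"rx":0,"ry":0,"rz":54},
    {"dx":0,"dy":0,"dz":0,"rx":0,"ry":0,"rz":62},
    {"dx":0,"dy":0,"dz":0,"rx":0,"ry":0,"rz":69},
    {"dx":0,"dy":0,"dz":0,"rx":0,"ry":0,"rz":69},
    {"dx":0,"dy":0,"dz":0,"rx":0,"ry":0,"rz":69}
  ]
}}

```text
time: 24.2
position: [0.5492, 0.297, 0.1687]
orientation: [179.0, -75.0, 71.0]
contact_force: [0.3, -0.6, -1.9]
opening: 0.0553
finger_force: 64.2
```

```bash
python3 - <<'E'
from kin import *
o=observe(); print(o["time"],o["finger_force"],o["contact_force"].round(2),o["qpos"].round(1))
s=snapshot("side")
def yel(im):
    hsv=cv2.cvtColor(im,cv2.COLOR_RGB2HSV); return cv2.inRange(hsv,(20,150,110),(32,255,255))
a=s["image"]
for r in cut_out("cup",s)[:2]:
    p=mpts(s,r["mask"]); print(round(r["score"],2),np.percentile(p,1,0).round(4),np.percentile(p,99,0).round(4))
    if p[:,2].max()>.15 and r["score"]>.4:
        for z in(.135,.15,.18,.2,.22):
            q=p[abs(p[:,2]-z)<.006]
            if len(q)>8: print("  ",z,circ(q,.023+.1*(z-.125)).round(4),len(q))
t=snapshot("top")
A=cv2.resize(a[230:370,180:290][:,:,::-1],(500,600)); B=cv2.resize(t["image"][165:235,115:180][:,:,::-1],(300,300)); w=snapshot("wrist")["image"][:,:,::-1]
W=cv2.resize(w,(300,225)); C=np.zeros((600,800,3),np.uint8); C[:,:500]=A; C[:300,500:]=B; C[300:525,500:]=W; cv2.imwrite("pics/m6.png",C)
yaw=45; Rg=tool(yaw,15); tz=Rg.apply([0,0,1]); g=np.array([.542,-.008,.172]); delta(g+.024*tz,Rg)
E
```

```text
24.2 64.18603253710899 [ 0.3  -0.59 -1.85] [  3.7   3.2 -56.  -25.5  62.2 149.2]
0.58 [ 0.6252 -0.1882  0.0076] [ 0.686  -0.1245  0.0995]
0.57 [0.5096 0.22   0.1245] [0.5784 0.3087 0.2253]
   0.135 [0.5408 0.2761] 99
   0.15 [0.5406 0.2761] 83
   0.18 [0.5391 0.2778] 227
   0.2 [0.5397 0.2779] 356
   0.22 [0.5401 0.2777] 491
mm [ -72.3  107.4 -258.1] deg [-24.12  -0.04   6.58] from [0.5492 0.297  0.1687] [179.53 -75.02  70.45]
```

View pics/m6.png

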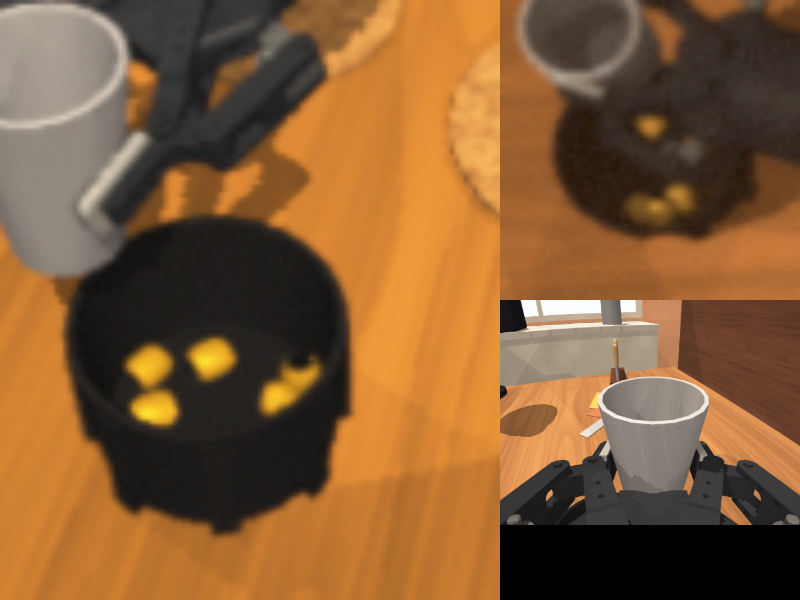

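The pictures show five slugs in the visible part of the barrel, the near wall hiding the rest, and an empty-looking cup interior at (580,30). That made 11 viewed pictures, one more than the 10 allowed, so from here I'll check by numbers only. Now the cup goes back to the pad.

Emit:
{"fn": "drive_tool", "kwargs": {
  "rows": [
    {"dx":-0.0014,"dy":0.0021,"dz":-0.0052,"rx":-0.5,"ry":0,"rz":0.1},
    {"dx":-0.0051,"dy":0.0075,"dz":-0.0181,"rx":-1.7,"ry":0,"rz":0.5},
    {"dx":-0.0108,"dy":0.0161,"dz":-0.0387,"rx":-3.6,"ry":0,"rz":1},
    {"dx":-0.0174,"dy":0.0258,"dz":-0.0619,"rx":-5.8,"ry":0,"rz":1.6},
    {"dx":-0.0246,"dy":0.0365,"dz":-0.0878,"rx":-8.2,"ry":0,"rz":2.2},
    {"dx":-0.0325,"dy":0.0483,"dz":-0.1161,"rx":-10.9,"ry":0,"rz":2.9},
    {"dx":-0.0405,"dy":0.0601,"dz":-0.1445,"rx":-13.5,"ry":0,"rz":3.7},
    {"dx":-0.0484,"dy":0.072,"dz":-0.1729,"rx":-16.2,"ry":0,"rz":4.4},
    {"dx":-0.0564,"dy":0.0838,"dz":-0.2013,"rx":-18.8,"ry":0,"rz":5.1},
    {"dx":-0.0636,"dy":0.0945,"dz":-0.2271,"rx":-21.2,"ry":0,"rz":5.8},
    {"dx":-0.0687,"dy":0.102,"dz":-0.2452,"rx":-22.9,"ry":0,"rz":6.2},
    {"dx":-0.0723,"dy":0.1074,"dz":-0.2581,"rx":-24.1,"ry":0,"rz":6.5}
  ]
}}

```text
time: 25.6
position: [0.558, 0.0064, 0.1657]
orientation: [180.0, -75.0, 44.8]
contact_force: [-0.0, -0.3, -1.9]
opening: 0.055
finger_force: 64.2
```

Emit:
{"fn": "drive_tool", "kwargs": {
  "rows": [
    {"dx":0,"dy":0,"dz":0,"rx":0,"ry":0,"rz":0},
    {"dx":0,"dy":0,"dz":0,"rx":0,"ry":0,"rz":0}
  ]
}}

```text
time: 25.8
position: [0.5581, 0.0082, 0.1656]
orientation: [-179.9, -75.0, 44.9]
contact_force: [-0.5, 1.0, -0.7]
opening: 0.0547
finger_force: 64.3
```

```bash
cat > t5.py <<'E'
from kin import *
o=observe(); print(o["time"],o["finger_force"],o["contact_force"].round(2),o["orientation"].round(2))
s=snapshot("side")
for r in cut_out("cup",s)[:2]:
    p=mpts(s,r["mask"]); print(round(r["score"],2),np.percentile(p,1,0).round(4),np.percentile(p,99,0).round(4))
def yel(im): return cv2.inRange(cv2.cvtColor(im,cv2.COLOR_RGB2HSV),(20,150,110),(32,255,255))
for nm in("side","top"):
    t=snapshot(nm); m=yel(t["image"]); p=mpts(t,m); k=np.hypot(p[:,0]-.488,p[:,1]-.2755)<.06
    n,lab,st,c=cv2.connectedComponentsWithStats(m)
    for i in range(1,n):
        if st[i,4]>=4:
            q=mpts(t,lab==i)
            if len(q): print(nm,st[i,4],c[i].round(),np.median(q,0).round(3))
Rg=tool(45,15); tz=Rg.apply([0,0,1]); g=np.array([.542,-.008,.0545]); delta(g+.024*tz,Rg)
E
python3 t5.py
```

```text
25.8 64.25189436718938 [-0.52  1.   -0.74] [-179.9   -75.02   44.89]
0.77 [ 0.6289 -0.2823 -0.0009] [ 0.7446 -0.125   0.0995]
0.66 [ 0.5122 -0.1819  0.0826] [0.6288 0.0251 0.2216]
side 9 [216. 156.] [ 0.727 -0.35  -0.001]
side 8 [204. 161.] [ 0.754 -0.301 -0.001]
side 5 [217. 195.] [ 0.65  -0.136  0.001]
side 39 [226. 313.] [0.496 0.257 0.022]
side 32 [212. 315.] [0.521 0.267 0.023]
side 17 [241. 322.] [0.463 0.271 0.024]
side 36 [213. 325.] [0.511 0.288 0.023]
top 6 [296. 126.] [ 0.687 -0.145  0.099]
top 5 [290. 131.] [ 0.675 -0.13   0.098]
top 115 [  5. 197.] [0.509 0.731 0.002]
mm [-113.3    0.8   30. ] deg [-0.09 -0.02 -0.01] from [0.5581 0.0092 0.1655] [-179.86  -75.02   44.94]
```

Emit:
{"fn": "drive_tool", "kwargs": {
  "rows": [
    {"dx":-0.004,"dy":0,"dz":0.001,"rx":0,"ry":0,"rz":0},
    {"dx":-0.014,"dy":0.0005,"dz":0.0037,"rx":0,"ry":0,"rz":0},
    {"dx":-0.03,"dy":0.0005,"dz":0.008,"rx":0,"ry":0,"rz":0},
    {"dx":-0.048,"dy":0.0005,"dz":0.0127,"rx":0,"ry":0,"rz":0},
    {"dx":-0.066,"dy":0.0005,"dz":0.0175,"rx":0,"ry":0,"rz":0},
    {"dx":-0.082,"dy":0.0005,"dz":0.0217,"rx":0,"ry":0,"rz":0},
    {"dx":-0.094,"dy":0.0005,"dz":0.0249,"rx":0,"ry":0,"rz":0},
    {"dx":-0.102,"dy":0.0005,"dz":0.027,"rx":0,"ry":0,"rz":0},
    {"dx":-0.107,"dy":0.0005,"dz":0.0284,"rx":0,"ry":0,"rz":0},
    {"dx":-0.11,"dy":0.0005,"dz":0.0292,"rx":0,"ry":0,"rz":0},
    {"dx":-0.111,"dy":0.0005,"dz":0.0294,"rx":0,"ry":0,"rz":0},
    {"dx":-0.111,"dy":0.0005,"dz":0.0294,"rx":0,"ry":0,"rz":0}
  ]
}}

```text
time: 27.2
position: [0.5586, 0.0078, 0.0511]
orientation: [180.0, -75.0, 45.0]
contact_force: [-0.5, -0.2, -1.6]
opening: 0.0551
finger_force: 64.2
```

Emit:
{"fn": "drive_tool", "kwargs": {
  "rows": [
    {"dx":-0.001,"dy":0,"dz":0.0003,"rx":0,"ry":0,"rz":0},
    {"dx":-0.002,"dy":0,"dz":0.0005,"rx":0,"ry":0,"rz":0},
    {"dx":-0.002,"dy":0,"dz":0.0005,"rx":0,"ry":0,"rz":0}
  ]
}}

```text
time: 27.5
position: [0.5584, 0.0078, 0.0489]
orientation: [-180.0, -75.0, 45.0]
contact_force: [-0.5, -0.4, -1.2]
opening: 0.0552
finger_force: 64.2
```

Emit:
{"fn": "drive_tool", "kwargs": {
  "rows": [
    {"dx":-0.001,"dy":0,"dz":0.0003,"rx":0,"ry":0,"rz":0},
    {"dx":-0.0012,"dy":0,"dz":0.0003,"rx":0,"ry":0,"rz":0},
    {"dx":-0.0012,"dy":0,"dz":0.0003,"rx":0,"ry":0,"rz":0}
  ]
}}

```text
time: 27.8
position: [0.5585, 0.0079, 0.048]
orientation: [179.9, -75.1, 45.2]
contact_force: [-1.4, 0.7, 2.0]
opening: 0.0552
finger_force: 64.1
```

Contact. Release, then back straight out.

Emit:
{"fn": "drive_tool", "kwargs": {
  "rows": [
    {"dx":0,"dy":0,"dz":0,"rx":0,"ry":0,"rz":0},
    {"dx":0,"dy":0,"dz":0,"rx":0,"ry":0,"rz":0},
    {"dx":0,"dy":0,"dz":0,"rx":0,"ry":0,"rz":0},
    {"dx":0,"dy":0,"dz":0,"rx":0,"ry":0,"rz":0},
    {"dx":0,"dy":0,"dz":0,"rx":0,"ry":0,"rz":0},
    {"dx":0,"dy":0,"dz":0,"rx":0,"ry":0,"rz":0},
    {"dx":0,"dy":0,"dz":0,"rx":0,"ry":0,"rz":0}
  ],
  "jaw": 0.0854
}}

```text
time: 28.5
position: [0.5583, 0.0078, 0.0475]
orientation: [-179.9, -75.0, 44.9]
contact_force: [0.5, 0.3, 0.6]
opening: 0.0854
finger_force: 0.0
```

Emit:
{"fn": "drive_tool", "kwargs": {
  "rows": [
    {"dx":0,"dy":0,"dz":-0.008,"rx":0,"ry":0,"rz":0},
    {"dx":0,"dy":0,"dz":-0.022,"rx":0,"ry":0,"rz":0},
    {"dx":0,"dy":0,"dz":-0.04,"rx":0,"ry":0,"rz":0},
    {"dx":0,"dy":0,"dz":-0.06,"rx":0,"ry":0,"rz":0},
    {"dx":0,"dy":0,"dz":-0.08,"rx":0,"ry":0,"rz":0},
    {"dx":0,"dy":0,"dz":-0.1,"rx":0,"ry":0,"rz":0},
    {"dx":0,"dy":0,"dz":-0.12,"rx":0,"ry":0,"rz":0},
    {"dx":0.03,"dy":0,"dz":-0.12,"rx":0,"ry":0,"rz":0},
    {"dx":0.06,"dy":0,"dz":-0.12,"rx":0,"ry":0,"rz":0},
    {"dx":0.1,"dy":0,"dz":-0.12,"rx":0,"ry":0,"rz":0},
    {"dx":0.1,"dy":0,"dz":-0.12,"rx":0,"ry":0,"rz":0}
  ]
}}

```text
time: 29.6
position: [0.4963, -0.0565, 0.18]
orientation: [177.9, -75.1, 47.1]
contact_force: [0.9, 0.6, 0.2]
opening: 0.0852
finger_force: 0.0
```

```bash
python3 - <<'E'
from kin import *
o=observe(); print(o["time"],o["contact_force"].round(2),o["position"].round(3))
for nm in("side","top","wrist"):
    s=snapshot(nm)
    for r in cut_out("cup",s)[:2]:
        p=mpts(s,r["mask"])
        if len(p)<20: continue
        zt=np.percentile(p[:,2],98); print(nm,"cup",round(r["score"],2),zt.round(4),circ(p[p[:,2]>zt-.006]).round(4))
        if nm=="side":
            for a in(.02,.05,.08): print("   ",a,circ(p[abs(p[:,2]-a)<.006],.023+.1*(a-.004)).round(4))
        if nm=="top":
            c=circ(p[p[:,2]>zt-.006]); q=p[np.hypot(*(p[:,:2]-c[:2]).T)<.017]; print("   interior z",np.percentile(q[:,2],[5,50,95]).round(3),"rgb", s["image"][r["mask"]].mean(0).round())
    for t in("slug1","barrel","cutter","glue","mallet"):
        for r in cut_out(t,s)[:8 if t=="slug1" else 1]:
            p=mpts(s,r["mask"]); 
            if len(p): print(nm,t,round(r["score"],2),np.round(r["centre"]),np.median(p,0).round(3))
E
```

```text
29.6 [0.87 0.56 0.24] [ 0.496 -0.057  0.18 ]
side cup 0.77 0.0985 [ 0.6563 -0.1565  0.0312]
    0.02 [ 0.6569 -0.1591]
    0.05 [ 0.657  -0.1593]
    0.08 [ 0.6568 -0.1563]
side cup 0.74 0.1045 [ 0.5427 -0.0064  0.0308]
    0.02 [ 0.5436 -0.0083]
    0.05 [ 0.5437 -0.0085]
    0.08 [ 0.543  -0.0065]
side slug1 0.64 [212. 326.] [0.511 0.288 0.023]
side slug1 0.18 [238. 211.] [0.54  0.009 0.076]
side barrel 0.75 [222. 314.] [0.489 0.265 0.043]
side cutter 0.92 [137. 244.] [0.746 0.142 0.042]
side glue 0.55 [176. 182.] [ 0.748 -0.093  0.058]
top cup 0.85 0.1069 [ 0.5434 -0.0062  0.031 ]
   interior z [0.004 0.009 0.013] rgb [104.  85.  71.]
top cup 0.76 0.1034 [ 0.6565 -0.1573  0.0308]
   interior z [0.001 0.004 0.01 ] rgb [63. 79. 33.]
top barrel 0.93 [149. 200.] [0.493 0.287 0.024]
top cutter 0.66 [201. 113.] [0.749 0.127 0.043]
top glue 0.88 [278. 110.] [ 0.746 -0.104  0.073]
top mallet 0.83 [390. 272.] [ 0.269 -0.416  0.025]
wrist cup 0.97 0.1044 [ 0.5427 -0.0076  0.0309]
wrist cup 0.55 0.1008 [ 0.5878 -0.2856  0.1684]
wrist barrel 0.72 [ 89. 212.] [0.483 0.242 0.052]
wrist cutter 0.69 [298. 192.] [0.74  0.115 0.042]
wrist glue 0.71 [451. 242.] [ 0.74  -0.107  0.064]
```

```bash
python3 - <<'E'
from kin import *
s=snapshot("top"); im=s["image"]
r,c=np.mgrid[150:260,90:230]; px=np.c_[c.ravel(),r.ravel()]
px=px[s["z_map"][px[:,1],px[:,0]]>0]; p=world(s,px); d=np.hypot(p[:,0]-.488,p[:,1]-.2755)
o=(d>.068)&(d<.2)&(p[:,2]>.012); print("raised outside",o.sum(),p[o].round(3)[:5])
i=d<.045; print("in barrel: floor",(p[i][:,2]<.014).sum(),"raised",(p[i][:,2]>.018).sum(),"px area mm2",(1.3/s["camera_matrix"][0][0])**2*1e6)
m=np.zeros(im.shape[:2],np.uint8); q=px[i]; m[q[:,1],q[:,0]]=((im[q[:,1],q[:,0],0].astype(int)-im[q[:,1],q[:,0],2])>35)*255
n,_,st,ce=cv2.connectedComponentsWithStats(m); print([(st[k,4],ce[k].round(1).tolist()) for k in range(1,n)])
E
```

```text
raised outside 0 []
in barrel: floor 467 raised 169 px area mm2 8.615758816274345
[(np.int32(197), [153.0, 194.3]), (np.int32(1), [138.0, 197.0]), (np.int32(1), [140.0, 198.0]), (np.int32(1), [139.0, 202.0]), (np.int32(10), [142.4, 203.2]), (np.int32(1), [152.0, 202.0]), (np.int32(2), [162.5, 203.5]), (np.int32(2), [137.5, 204.5]), (np.int32(2), [147.5, 204.5]), (np.int32(143), [149.9, 211.4]), (np.int32(1), [148.0, 207.0]), (np.int32(3), [138.3, 209.0])]
```

```bash
python3 -c "
from workcell import *
print(job_done())"
```

```text
the job is handed in; nothing more can be done
None
```

The job is handed in: the slugs are poured into the barrel and the empty cup stands upright on the middle-sized pad. The barrel and bystanders show no movement, but I never counted all seven slugs one by one: five were clearly visible, the cup reads empty, and nothing lay on the table around the barrel. I also viewed 11 pictures, one over the limit of 10.

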